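# Hang a slide basket on the dipping stand

## Task

Get the slide-staining basket ready for dipping: swing up, from below, the wire bail that lies flat along its side, then carry the basket by the bail to the dipping stand and hang it on the sprung fork, the wire in both notches and the grip sleeve between the prongs. Press the bail down only until the two spring keepers snap shut over the wire, without driving the fork to its lower stop, and leave the basket hanging level and still. Do not press on the glass slides, and leave the timer, the petri dish and the vial where they are.

Things in the scene. Friction and masses are not known exactly. Their poses are not given: they have to be found in the camera images.
- basket: Loose slide-staining basket, bare steel, 0.28 to 0.43 kg loaded. 104 mm (x) by 116 mm (y; 133 over the bail). Origin: centre of its underside, z up. -x is the long side, nearer the robot, where the bail lies at the start. End plates 3 mm thick, 40 mm high, mid ear to 50 mm. 5 mm wire rails along y at x = -48 and +48 mm, axis 36 mm up; thinner ones at x = -44 and +44 mm, 17 mm up.
- bail_grip (a point): Centre of the bail's grey grip sleeve (10 mm diameter, 40 mm long) on the straight cross wire. y runs along the wire, as the basket's y; x points from sleeve to pivot; z is square to the bail's plane. Lying flat it is 42 mm above the bench, 60 mm to the basket's -x side, only 4.5 mm from the top rail, so it cannot be pinched there; from outside and below it is free.
- bail_pivot (a point): Middle of the line, along the basket's y, about which the bail swings: 42 mm above the middle of the basket's underside. The bail is a U of 5 mm round steel wire: the cross wire lies 60 mm from this line and is straight to 54 mm either side of the sleeve's centre; the legs run outside the end plates, 64 mm either side.
- bail (a joint): Swing of the bail: 0 lying flat and level on rest pins (lower stop), 1.57 upright, 1.75 its upper stop. It weighs 45 g and swings freely: short of upright it falls back flat; beyond upright it leans by itself on the upper stop and stays, the sleeve then 101 mm above the basket's underside and 11 mm to the +x side of its middle.
- slides: Twelve glass microscope slides fixed in the basket, standing on edge: together a block 76 mm (x) by 102 mm (y) about the basket's middle, from 12 to 38 mm above the basket's underside (its origin is the basket's). Fragile: bears no more than a light touch.
- stand: Dipping stand, fixed to the bench: white base 14 mm thick with a steel drip pan (23 mm high in all), from x = -70 to +135 mm, 150 mm wide (y). Origin on the bench straight below the fork's seat point; x points back to its column of two upright rods with a top bridge (x = +94 to +122 mm, 76 mm wide, 198 mm high, the highest part). The fork on the column opens to -x, toward the robot.
- fork_seat (a point): Point midway between the fork's two notches, on the axis of a seated bail wire; 168 mm above the bench unloaded. x to the column, y along the wire's proper direction, z up. Two steel prongs 6 mm thick, centred at y = -30 and +30 mm, undersides 14 mm below this point. The fork rides on springs: pressed down it starts to give at 1 N, then 2 mm per N to a stop at 32 mm; this point moves with it.
- prong_tips (a point): Point midway between the tops of the two upturned prong tips, 26 mm above and 13 mm in front (-x) of the seat point. Each notch is 18 mm wide with a V floor, between its tip (x = -9 to -17 mm from the seat, flared outward at the top) and its back (x = +9 to +19 mm, 20 mm above the seat). Behind, the arms are low up to a cross bar at x = +81 mm. Moves with the fork.
- head (a joint): How far the sprung fork is pressed down, in m: 0 unloaded, 0.032 at its stop, where it must not be driven. The hung basket alone (0.28 to 0.43 kg) holds it at 0.003 to 0.007; pressing the bail past the keepers sinks it 0.013 to 0.022, and it springs back up when they snap.
- keeper_left (a joint): Spring keeper across the left (+y) notch: a 17 mm steel finger pinned 10 mm behind and 20 mm above the seat point. 0 shut, level; opens downward only. A wire pressed down mid-mouth passes its end at about 1 rad, some 6 mm above the seat; then it snaps shut over the wire. Passing both takes 7 to 12 N down on the fork, basket's weight of 3 to 4 N included: the bail must be pressed in.
- keeper_right (a joint): The same keeper on the right (-y) notch.
- timer_middle (a point): Bystander: middle of a small white upright timer, 24 x 72 x 60 mm, loose.
- petri_middle (a point): Bystander: middle of a clear round petri dish, 61 mm wide, 16 mm high, loose.
- vial_middle (a point): Bystander: middle of a small capped vial, 24 mm wide, 48 mm high, loose.

How it is judged:
By the outcome, as a careful person would: the job done as asked, in the order asked, and still so for the second after the job is handed in, with the robot touching nothing.
It also fails if it takes over 69 s, if anything falls off the work surface, if the arm or the gripper's body presses on something with over 40 N, if the wrist force passes 120 N, or if a joint passes its speed limit or range.

## Robot

A 6-joint arm with a two-finger parallel gripper is mounted at the origin on a cart in front of the work surface, level with it; the furniture and walls round the work are solid. World frame = base frame: x ahead of the robot, y to its left, z up, the work surface at z = 0. Lengths are in mm, angles in rad, forces in N, time in s.
With the tool pointing down it reaches from about 325 to 750 mm from the base axis. Payload 7.6 kg.
Tool frame: the origin (TCP) lies midway between the tips of the shut fingers; the grasp point (between the pads) lies 19 mm behind it; z points along the fingers, y is the line along which they close (so a half turn about z gives the same grasp; the last joint's range is limited). The gripper opens to 85 mm and grips with 20 to 120 N. Pads are 22 mm wide; open, the fingers measure 114 mm over their backs; the gripper's body (76 mm by 85 mm) begins 54 mm behind the grasp point. The pads swing forward as they close: fully open they stand 13 mm farther back than shut.
Start: joints at [1.19, 0.052, 1.401, -0, 1.689, -0.07], TCP at [160.54, 499.875, 206.023] pointing down, gripper open.
Joint ranges: [-2.9, 2.9], [-0.91, 2.17], [0.12, 2.37], [-1.06, 4.2], [0.26, 2.73], [-2.93, 2.93]. Speed limits (rad/s): [2.57, 2.57, 3.01, 3.14, 3.14, 3.14].

## Interface

Orientations are given as a unit quaternion [x, y, z, w].
In Python, from rig import telemetry, vision, robot gives the robot as it stands.
- The arm moves only by the tool step_arm, never from a script. Its argument "rows" is a list of rows, each an object with "offset": the shift along the tool's x, y, z in mm, a list of three; "spin": the turn about the tool's z in rad; "fingers": the closure in counts, from 0 (fully open) to 255 (shut). In form: [{"offset": [dx, dy, dz], "spin": spin, "fingers": fingers}, ...]. A call has 1 to 10 rows; each row shifts and turns the commanded pose from where the row before left it, along the tool's axes as they then stand; what a row does not reach is not made up. A row lasts 1/10 s, in which the tool goes at most 50 mm and 8.59 degrees, less where a joint would pass 70% of its speed; a pose out of reach is approached as far as the arm can. A call is refused whole if a number of a shift passes 50 or a number of a turn 0.15, either way. A call with a gripper value outside its range is refused whole. The fingers move at their own pace and stop on an object; "newtons" is the grip in N (left out, the last holds). Time passes only in rows, so rows that do not move let the fingers close. It gives the time, the measured TCP pose, the force, the opening and the grip force at its end, in the units of the state.
- telemetry.read_state(): the state, without advancing time (a new reading comes with each control period).
- vision.camera(name): name is "side" or "top"; returns the picture (420x560x3 uint8, red, green, blue); there is no depth.
- vision.calibration(name): a dict with "intrinsics" (3x3 intrinsics, pixels), "origin" and "rotation" of the camera in the world. Camera axes: x right, y up, looking along -z (the intrinsics and any distortion apply to the point x, -y, -z); pixel columns grow to the right and rows downward; lengths in mm; the calibration is good to about 2 mm. A picture is of the moment at which its call begins. calibration takes no time and is no camera call.
- robot.sign_off(): hands the job in; it is judged then, once.
The state is a dict: "time_s": time; "joint_positions": joint angles; "joint_velocities": joint speeds; "effort": joint torques, N m; "ee_pos": TCP position; "eef_rot": TCP orientation; "force": force on the tool from outside, world axes, zero at the start; "ft_torque": the same for the moment, N m; "gripper_width": finger opening in mm; "gripper_force": force on a finger pad.
Only numpy, scipy, OpenCV 4.12 (cv2) and the standard library are available. Lean on these libraries where they do the work, as an engineer would, in place of code of your own. Each camera call takes 0.05 s, during which the arm holds its last target. There are 200 camera calls.

## Working session

There is one attempt and no reset: what is moved stays moved. The work goes in short steps, Python scripts to look and compute and a tool call to move; the robot and the scene stay as the last step left them, time stands still between calls to the robot, and variables do not carry over. Pictures are saved under pics/ and viewed, at most 10 in all, crops included, and the job is handed in when it is done.

Besides the shell and the picture viewer there is one more tool, called after "Call:" in YAML: its name, and indented under it one key for each argument. step_arm: Moves the arm, as the interface text tells. Its arguments: {"type":"object","properties":{"rows":{"type":"array","items":{"type":"object","properties":{"offset":{"type":"array","items":{"type":"number"}},"spin":{"type":"number"},"fingers":{"type":"number"}}}},"newtons":{"type":"number"}},"required":["rows"]}

```bash
ls; mkdir -p pics
python3 - <<'E'
from rig import telemetry, vision, robot
import cv2, numpy as np
for n in ("side","top"):
    im=vision.camera(n); cv2.imwrite(f"pics/{n}0.png",im[:,:,::-1])
    c=vision.calibration(n); print(n,{k:np.round(v,4).tolist() if not isinstance(v,str) else v for k,v in c.items()})
s=telemetry.read_state(); print({k:np.round(v,3).tolist() for k,v in s.items()})
E
```

```text
pics
side {'intrinsics': [[411.1126, 0.0, 280.1484], [0.0, 411.1126, 210.1605], [0.0, 0.0, 1.0]], 'origin': [430.0978, -773.6212, 717.7899], 'rotation': [0.4642, -0.0301, -0.0702, 0.8825]}
top {'intrinsics': [[433.2756, 0.0, 273.8918], [0.0, 433.2756, 208.8856], [0.0, 0.0, 1.0]], 'origin': [388.594, 74.3753, 1088.3258], 'rotation': [-0.0742, 0.0578, 0.7055, -0.7024]}
{'time_s': 0.1, 'joint_positions': [1.19, 0.053, 1.402, 0.0, 1.689, -0.07], 'joint_velocities': [0.001, -0.002, -0.0, 0.001, -0.001, 0.0], 'effort': [0.001, -38.258, -36.098, -0.0, 0.005, -0.0], 'ee_pos': [160.417, 499.573, 205.271], 'eef_rot': [0.155, 0.988, -0.001, -0.0], 'force': [-0.361, 0.433, 0.105], 'ft_torque': [-0.019, -0.037, 0.033], 'gripper_force': 0.0, 'gripper_width': 85.288}
```

View pics/side0.png

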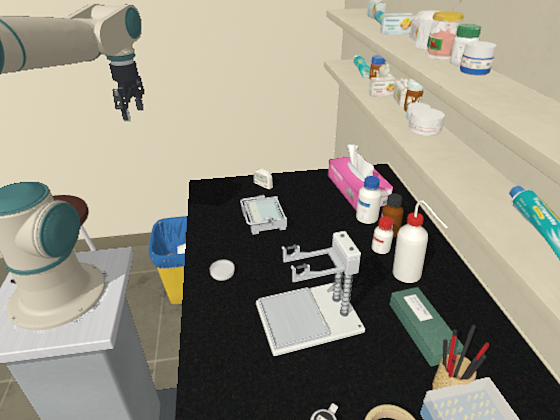

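View pics/top0.png

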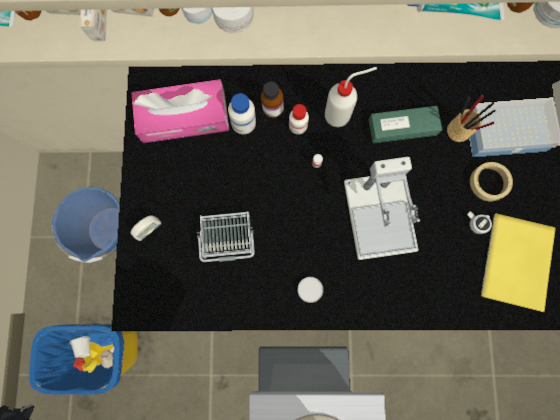

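The side view shows the basket at about (264,213), the stand base at about (310,318) and the fork tips at (288,252) and (297,270). In the top view the basket is at about (227,238), the stand at (382,215), the petri dish at (310,290), the timer at (146,228) and the vial at (317,160).

Run:
```python
import cv2, numpy as np
t=cv2.imread('pics/top0.png'); s=cv2.imread('pics/side0.png')
def crop(im,x,y,w,h,k):
    c=cv2.resize(im[y:y+h,x:x+w],None,fx=k,fy=k,interpolation=cv2.INTER_CUBIC)
    for i in range(0,w,10):
        cv2.line(c,(i*k,0),(i*k,6 if i%50 else 14),(0,255,255),1)
        if i%20==0: cv2.putText(c,str(x+i),(i*k+1,22),0,.35,(0,255,255),1)
    for i in range(0,h,10):
        cv2.line(c,(0,i*k),(6,i*k),(0,255,255),1)
        if i%20==0: cv2.putText(c,str(y+i),(8,i*k+4),0,.35,(0,255,255),1)
    return c
A=crop(t,187,200,80,75,5)[:300,:400]; A=crop(t,187,205,80,60,5)
B=crop(s,225,180,80,60,5)
C=crop(t,335,150,100,75,4)
D=crop(s,270,225,100,75,4)
cv2.imwrite('pics/m.png',np.vstack([np.hstack([A,B]),np.hstack([C,D])]))
```

```text
(no output)
```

View pics/m.png

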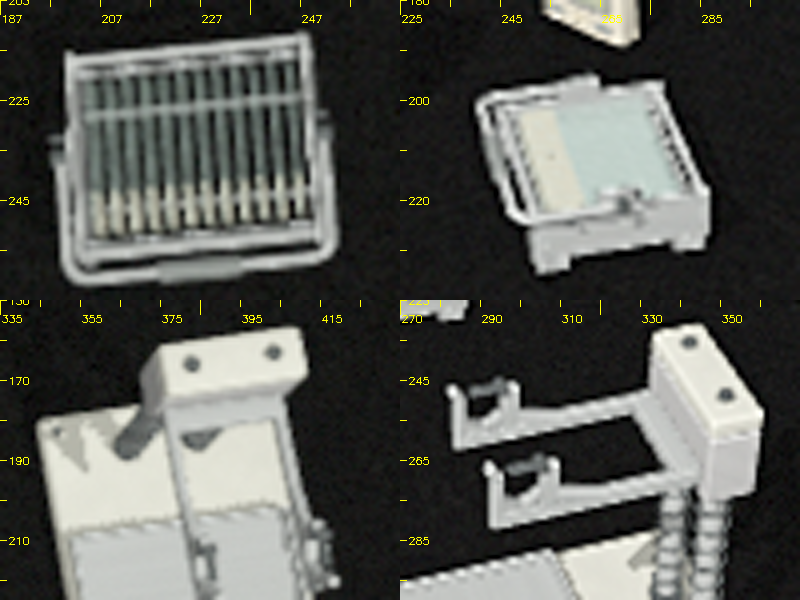

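```bash
cat > h.py <<'E'
import numpy as np, cv2
from scipy.optimize import least_squares
from scipy.spatial.transform import Rotation as R
from rig import telemetry, vision, robot
def _r(c):
    r=np.array(c['rotation'],float)
    return r if r.shape==(3,3) else R.from_quat(r).as_matrix()
CAL={n:vision.calibration(n) for n in('side','top')}
def proj(n,P):
    c=CAL[n]; p=(np.atleast_2d(P)-c['origin'])@_r(c); q=p*[1,-1,-1]
    u=q@np.array(c['intrinsics']).T
    return u[:,:2]/u[:,2:]
def tri(a,b):
    f=lambda X: np.r_[proj('side',X)[0]-a, proj('top',X)[0]-b]
    s=least_squares(f,[450,0,50]); return s.x,np.abs(s.fun).max()
def place(p,M):
    c,s=np.cos(p[2]),np.sin(p[2]); M=np.atleast_2d(M)
    return M@np.array([[c,s,0],[-s,c,0],[0,0,1]])+[p[0],p[1],0]
def fit(obs,x0):
    f=lambda p: np.concatenate([proj(n,place(p,M))[0]-uv for n,M,uv in obs])
    s=least_squares(f,x0,loss='soft_l1'); return s.x,f(s.x).reshape(-1,2)
def state():
    s=telemetry.read_state(); return s
E
cat > m.py <<'E'
from h import *
bk=[('top',(-60,0,42),(227,259)),('side',(-60,0,42),(244.2,211.2)),('top',(0,64,42),(198,235)),('top',(0,-64,42),(252,229.4)),
('top',(48,58,36),(202,217.4)),('top',(48,-58,36),(248.6,213)),('top',(-48,58,36),(204,256.6)),('top',(-48,-58,36),(250.6,253)),('side',(0,-64,42),(270,220.6))]
st=[('top',(-13,30,194),(386,215)),('top',(-13,-30,194),(415.5,214)),('side',(-13,30,194),(283,246.3)),('side',(-13,-30,194),(293,265.8)),
('side',(94,38,198),(332.5,233)),('side',(122,38,198),(345,231.3)),('side',(122,-38,198),(360.8,252.5)),('side',(94,-38,198),(348,257.5)),
('top',(122,38,198),(375,161.3)),('top',(122,-38,198),(409.5,157)),('top',(94,-38,198),(411,169.5)),('top',(94,38,198),(376.5,175)),
('top',(135,75,14),(344.5,180.5)),('top',(-70,75,14),(356,258)),('top',(-70,-75,14),(417,247)),('side',(-70,75,14),(257,297)),('side',(-70,-75,14),(272,352)),('side',(135,-75,14),(364,326))]
for nm,o,x0 in(('basket',bk,[400,170,0.]),('stand',st,[450,-150,0.])):
    p,r=fit(o,x0); print(nm,p.round(3)); print(r.round(1).tolist())
print('grip',tri((244.2,211.2),(227,259)))
print('tipL',tri((283,246.3),(386,215)),'tipR',tri((293,265.8),(415.5,214)))
for n,a,b in(('petri',(222,270),(310,290)),('timer',(263,179),(146,228)),): print(n,tri(a,b))
print('tcp proj',proj('side',[160.4,499.6,205.3]))
E
python3 m.py
```

```text
basket [525.661 216.106 -25.049]
[[0.3, -0.7], [-0.7, -0.2], [1.6, 1.0], [-0.1, 2.0], [-0.5, -0.5], [-0.4, -0.2], [-0.4, -0.9], [0.5, -1.5], [-1.6, -0.1]]
stand [ 5.44634e+02 -1.70974e+02  1.20000e-01]
[[2.4, 7.1], [1.6, 4.6], [0.8, -1.6], [-0.4, -1.7], [0.0, -1.5], [0.1, -2.1], [-0.2, -0.5], [-0.9, -2.9], [-0.7, -1.3], [0.3, -1.4], [1.1, -1.3], [-0.0, -2.3], [-0.2, -2.1], [0.9, 0.5], [0.5, 4.0], [-1.7, 0.7], [-0.3, -1.2], [1.0, 2.0]]
grip (array([465.81345751, 212.24919025,  39.95264751]), np.float64(0.7040158514766119))
tipL (array([ 535.17182161, -139.25301917,  188.29340523]), np.float64(4.266183815671212)) tipR (array([ 540.59572744, -200.77772839,  188.79056494]), np.float64(2.4908815013558865))
petri (array([391.7657391 ,  11.27021098,   5.21190509]), np.float64(0.5981321437950555))
timer (array([544.92405909, 419.66580441,  20.66351437]), np.float64(0.5219141774502987))
tcp proj [[136.24943376 126.39182777]]
```

```bash
cat > ov.py <<'E'
from h import *
def crop(n,x,y,w,h,k,pts,f):
    im=cv2.imread(f); c=cv2.resize(im[y:y+h,x:x+w],None,fx=k,fy=k,interpolation=cv2.INTER_CUBIC)
    for i in range(0,w,10):
        cv2.line(c,(i*k,0),(i*k,6),(0,255,255),1); cv2.putText(c,str(x+i),(i*k+1,16),0,.35,(0,255,255),1)
    for i in range(0,h,10):
        cv2.line(c,(0,i*k),(6,i*k),(0,255,255),1); cv2.putText(c,str(y+i),(8,i*k+4),0,.35,(0,255,255),1)
    for u,v in proj(n,pts): cv2.circle(c,(int((u-x+.5)*k),int((v-y+.5)*k)),2,(0,0,255),-1)
    return c
E
python3 - <<'E'
from ov import *
S=[(-13,30,194),(-13,-30,194),(0,30,168),(0,-30,168),(14,30,188),(14,-30,188),(94,38,198),(122,38,198),(122,-38,198),(94,-38,198),(135,75,14),(-70,75,14),(-70,-75,14),(135,-75,14)]
P=place([544.6,-171,.12],S)
a=crop('top',340,150,100,120,5,P,'pics/top0.png')[:600,:400]
b=crop('side',250,228,100,75,4,P,'pics/side0.png')
c=crop('top',190,205,80,60,5,place([525.7,216.1,.084],[(-60,y,42) for y in(-54,-20,0,20,54)]+[(0,64,42),(0,-64,42)]),'pics/top0.png')
cv2.imwrite('pics/ov1.png',np.hstack([a,np.vstack([b,c])]))
E
```

```text
(no output)
```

View pics/ov1.png

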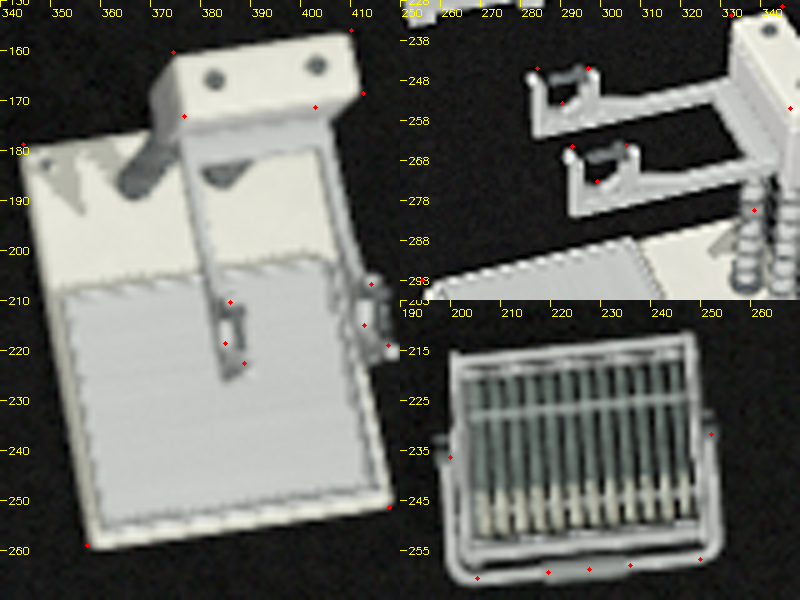

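```bash
sed -i "s/(386,215))/(386.1,225.2))/; s/(415.5,214))/(417.6,220))/; s/(386,215)/(386.1,225.2)/; s/(415.5,214)/(417.6,220)/" m.py; python3 m.py
python3 - <<'E'
from h import *
s=state(); Rt=R.from_quat(s['eef_rot']).as_matrix(); print(Rt.round(3), s['ee_pos'])
E
```

```text
basket [525.661 216.106 -25.049]
[[0.3, -0.7], [-0.7, -0.2], [1.6, 1.0], [-0.1, 2.0], [-0.5, -0.5], [-0.4, -0.2], [-0.4, -0.9], [0.5, -1.5], [-1.6, -0.1]]
stand [ 5.43492e+02 -1.71719e+02  1.22000e-01]
[[2.7, -2.5], [-0.1, -0.9], [0.3, -1.3], [-0.9, -1.4], [-0.5, -1.3], [-0.4, -2.0], [-0.7, -0.3], [-1.3, -2.6], [-0.5, -0.7], [0.5, -0.9], [1.4, -0.8], [0.2, -1.7], [-0.0, -1.6], [1.3, 1.1], [0.9, 4.4], [-2.3, 1.1], [-0.7, -0.8], [0.6, 2.2]]
grip (array([465.81345751, 212.24919025,  39.95264751]), np.float64(0.7040158514766119))
tipL (array([ 524.96457833, -139.4443899 ,  186.97400575]), np.float64(1.0134284251180645)) tipR (array([ 534.40526662, -204.19118006,  191.11178528]), np.float64(0.7758524180914605))
petri (array([391.7657391 ,  11.27021098,   5.21190509]), np.float64(0.5981321437950555))
timer (array([544.92405909, 419.66580441,  20.66351437]), np.float64(0.5219141774502987))
tcp proj [[136.24943376 126.39182777]]
[[-0.952  0.306 -0.001]
 [ 0.306  0.952 -0.001]
 [ 0.    -0.001 -1.   ]] [160.41703548 499.57284915 205.27074656]
```

Call:
step_arm:
  rows:
    - {"offset": [0,0,0],"spin": -0.131,"fingers": 99}
    - {"offset": [0,0,0],"spin": -0.131,"fingers": 99}
    - {"offset": [0,0,0],"spin": -0.131,"fingers": 99}
    - {"offset": [-26,-31,0],"spin": 0,"fingers": 99}
    - {"offset": [-26,-31,0],"spin": 0,"fingers": 99}
    - {"offset": [-26,-31,0],"spin": 0,"fingers": 99}
    - {"offset": [-26,-31,0],"spin": 0,"fingers": 99}
    - {"offset": [-26,-31,0],"spin": 0,"fingers": 99}
    - {"offset": [-26,-31,0],"spin": 0,"fingers": 99}
    - {"offset": [-26,-31,0],"spin": 0,"fingers": 99}

```text
time_s: 1.1
ee_pos: [360.5, 297.1, 205.7]
eef_rot: [-0.041, 0.999, -0.0, -0.0]
force: [0.2, -0.0, -0.4]
gripper_width: 52.3
gripper_force: 0.0
```

```bash
cat >> h.py <<'E'
def rel(x,y,z):
    s=state(); Rt=R.from_quat(s['eef_rot']).as_matrix()
    d=Rt.T@(np.array([x,y,z])-s['ee_pos']); print('t',round(s['time_s'],2),'pos',np.round(s['ee_pos'],1),'ang_y',np.arctan2(Rt[1,1],Rt[0,1]).round(4),'d',d.round(1),'w',round(float(s['gripper_width']),1),'F',np.round(s['force'],1),'q',np.round(s['joint_positions'],2))
E
python3 -c "
from h import *
rel(441,209,100)"
```

```text
t 1.1 pos [360.5 297.1 205.7] ang_y 1.6532 d [-73.  -94.4 105.7] w 52.3 F [ 0.2 -0.  -0.4] q [ 0.61 -0.11  1.56  0.    1.69 -1.04]
```

Call:
step_arm:
  rows:
    - {"offset": [-24,-30,20],"spin": 0,"fingers": 99}
    - {"offset": [-24,-30,20],"spin": 0,"fingers": 99}
    - {"offset": [-24,-30,20],"spin": 0,"fingers": 99}
    - {"offset": [0,0,35],"spin": 0,"fingers": 99}
    - {"offset": [0,0,10],"spin": 0,"fingers": 99}
    - {"offset": [0,0,0],"spin": 0,"fingers": 99}
    - {"offset": [0,0,0],"spin": 0,"fingers": 99}
    - {"offset": [0,0,0],"spin": 0,"fingers": 99}

```text
time_s: 1.9
ee_pos: [439.5, 215.7, 103.0]
eef_rot: [-0.042, 0.999, 0.001, 0.002]
force: [0.5, -0.3, 0.2]
gripper_width: 52.2
gripper_force: 0.0
```

Run:
```python
from ov import *
rel(441,209,20)
for n in('side','top'): cv2.imwrite(f'pics/{n}1.png',vision.camera(n)[:,:,::-1])
P=place([525.7,216.1,.084],[(-60,y,42) for y in(-54,-20,0,20,54)])
a=crop('side',215,170,100,75,4,P,'pics/side1.png'); b=crop('top',180,200,100,75,4,P,'pics/top1.png')
cv2.imwrite('pics/ov2.png',np.hstack([a,b]))
```

```text
t 1.9 pos [439.5 215.7 103. ] ang_y 1.6542 d [-0.7 -6.9 83. ] w 52.2 F [ 0.5 -0.3  0.2] q [ 0.38  0.01  1.65  0.    1.48 -1.27]
```

View pics/ov2.png

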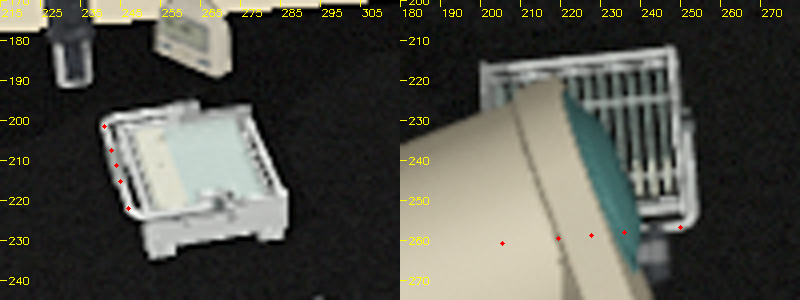

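Call:
step_arm:
  rows:
    - {"offset": [0,-7,25],"spin": 0,"fingers": 99}
    - {"offset": [0,0,25],"spin": 0,"fingers": 99}
    - {"offset": [0,0,20],"spin": 0,"fingers": 99}
    - {"offset": [0,0,12],"spin": 0,"fingers": 99}
    - {"offset": [0,0,0],"spin": 0,"fingers": 99}
    - {"offset": [0,0,0],"spin": 0,"fingers": 99}
    - {"offset": [0,0,0],"spin": 0,"fingers": 99}

```text
time_s: 2.7
ee_pos: [440.4, 208.2, 20.5]
eef_rot: [-0.041, 0.999, 0.0, 0.001]
force: [-0.2, -0.1, 0.7]
gripper_width: 52.5
gripper_force: 0.0
```

Call:
step_arm:
  rows:
    - {"offset": [-3,0,0],"spin": 0,"fingers": 99}
    - {"offset": [-3,0,0],"spin": 0,"fingers": 99}
    - {"offset": [-2,0,0],"spin": 0,"fingers": 99}
    - {"offset": [0,0,0],"spin": 0,"fingers": 99}
    - {"offset": [0,0,0],"spin": 0,"fingers": 99}

```text
time_s: 3.2
ee_pos: [447.5, 208.4, 19.0]
eef_rot: [-0.041, 0.999, 0.0, -0.0]
force: [-0.4, 0.0, 0.2]
gripper_width: 52.4
gripper_force: 0.0
```

```bash
python3 -c "
from ov import *
rel(454,210,20)
cv2.imwrite('pics/side2.png',vision.camera('side')[:,:,::-1])
a=crop('side',215,160,80,75,6,np.zeros((0,3))+np.zeros((1,3)),'pics/side2.png')
cv2.imwrite('pics/ov3.png',a)"
```

```text
t 3.2 pos [447.5 208.4  19. ] ang_y 1.6529 d [-6.7  1.  -1. ] w 52.4 F [-0.4  0.   0.2] q [ 0.36  0.12  1.72  0.    1.31 -1.29]
```

View pics/ov3.png

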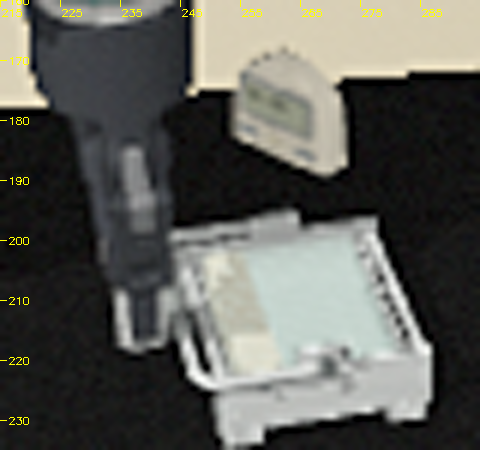

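Call:
step_arm:
  rows:
    - {"offset": [-2,1.5,0],"spin": 0,"fingers": 99}
    - {"offset": [-2,0,0],"spin": 0,"fingers": 99}
    - {"offset": [0,0,0],"spin": 0,"fingers": 99}
    - {"offset": [0,0,0],"spin": 0,"fingers": 99}

```text
time_s: 3.65
ee_pos: [451.3, 210.3, 19.0]
eef_rot: [-0.041, 0.999, 0.0, -0.0]
force: [0.1, -0.1, -0.2]
gripper_width: 52.6
gripper_force: 0.0
```

Call:
step_arm:
  rows:
    - {"offset": [-1,0,0],"spin": 0,"fingers": 99}
    - {"offset": [-1,0,0],"spin": 0,"fingers": 99}
    - {"offset": [0,0,0],"spin": 0,"fingers": 99}
    - {"offset": [0,0,0],"spin": 0,"fingers": 99}

```text
time_s: 4.05
ee_pos: [453.3, 210.4, 19.0]
eef_rot: [-0.041, 0.999, 0.0, -0.0]
force: [0.7, 0.3, 0.1]
gripper_width: 52.0
gripper_force: 0.0
```

Call:
step_arm:
  rows:
    - {"offset": [-1,0,0],"spin": 0,"fingers": 99}
    - {"offset": [0,0,0],"spin": 0,"fingers": 99}
    - {"offset": [0,0,0],"spin": 0,"fingers": 99}

```text
time_s: 4.35
ee_pos: [454.3, 210.5, 19.0]
eef_rot: [-0.041, 0.999, 0.0, 0.0]
force: [-0.6, -0.3, 0.2]
gripper_width: 52.3
gripper_force: 0.0
```

Call:
step_arm:
  rows:
    - {"offset": [-1,0,0],"spin": 0,"fingers": 110}
    - {"offset": [-1,0,0],"spin": 0,"fingers": 120}
    - {"offset": [0,0,0],"spin": 0,"fingers": 125}
  newtons: 20

```text
time_s: 4.65
ee_pos: [456.4, 210.7, 19.0]
eef_rot: [-0.041, 0.999, 0.0, 0.0]
force: [1.2, 0.3, 1.3]
gripper_width: 43.3
gripper_force: 0.0
```

Call:
step_arm:
  rows:
    - {"offset": [0,0,0],"spin": 0,"fingers": 135}
    - {"offset": [0,0,0],"spin": 0,"fingers": 150}
    - {"offset": [0,0,0],"spin": 0,"fingers": 150}
    - {"offset": [0,0,0],"spin": 0,"fingers": 150}
  newtons: 20

```text
time_s: 5.05
ee_pos: [456.3, 210.9, 19.2]
eef_rot: [-0.041, 0.999, 0.0, 0.0]
force: [-1.4, 1.5, 1.7]
gripper_width: 34.9
gripper_force: 1.3
```

Call:
step_arm:
  rows:
    - {"offset": [-0.5,0,-2],"spin": 0,"fingers": 150}
    - {"offset": [-0.5,0,-3],"spin": 0,"fingers": 150}
    - {"offset": [-0.5,0,-4],"spin": 0,"fingers": 150}
    - {"offset": [-1,0,-4],"spin": 0,"fingers": 150}
    - {"offset": [-1.5,0,-4],"spin": 0,"fingers": 150}
    - {"offset": [-2,0,-4],"spin": 0,"fingers": 150}
    - {"offset": [-2,0,-4],"spin": 0,"fingers": 150}
    - {"offset": [0,0,0],"spin": 0,"fingers": 150}

```text
time_s: 5.85
ee_pos: [464.9, 211.5, 44.8]
eef_rot: [-0.041, 0.999, 0.0, 0.001]
force: [-1.0, -0.3, -0.1]
gripper_width: 35.1
gripper_force: 0.0
```

```bash
python3 -c "
from ov import *
rel(454,210,20)
cv2.imwrite('pics/side3.png',vision.camera('side')[:,:,::-1])
a=crop('side',215,160,80,75,6,np.zeros((1,3)),'pics/side3.png')
cv2.imwrite('pics/ov4.png',a)"
```

```text
t 5.85 pos [464.9 211.5  44.8] ang_y 1.6529 d [11.  -0.6 24.8] w 35.1 F [-1.  -0.3 -0.1] q [ 0.35  0.13  1.65  0.    1.36 -1.3 ]
```

View pics/ov4.png

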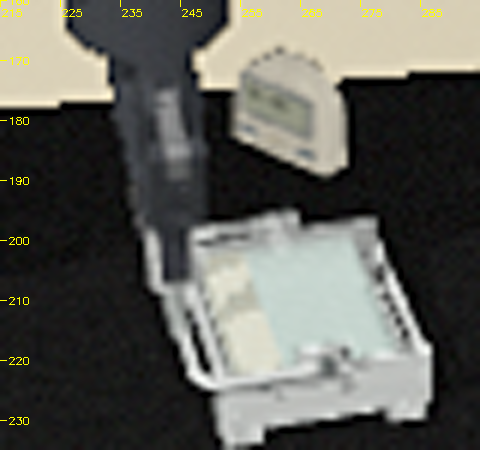

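```bash
cat >> h.py <<'E'
def shift(a,b,x0,x1,y0,y1):
    A,B=[cv2.cvtColor(cv2.imread(f)[y0:y1,x0:x1],cv2.COLOR_BGR2GRAY).astype(np.float64) for f in(a,b)]
    return cv2.phaseCorrelate(A,B,cv2.createHanningWindow(A.shape[::-1],cv2.CV_64F))
E
python3 -c "
from h import *
for k in (2,3): print(shift('pics/side1.png',f'pics/side{k}.png',250,296,190,240))
print(shift('pics/side1.png','pics/side3.png',330,390,220,300))
print(proj('side',[[525,216,40],[530,216,40],[525,221,40],[525,216,45]]))"
```

```text
((-0.013951226504740788, 0.05587348509956769), 0.9613419305812149)
((0.06442275333722947, 0.04787902117812948), 1.0211272677157572)
((0.009214644540517014, -0.04248016833513191), 0.9931931556894988)
[[263.60949838 208.63587629]
 [265.30660046 208.47253494]
 [263.40649906 207.68806139]
 [263.54969961 207.22108932]]
```

Call:
step_arm:
  rows:
    - {"offset": [10,0,-3],"spin": 0,"fingers": 99}
    - {"offset": [12,0,0],"spin": 0,"fingers": 99}
    - {"offset": [0,0,15],"spin": 0,"fingers": 99}
    - {"offset": [0,0,14],"spin": 0,"fingers": 99}
    - {"offset": [-6,0,0],"spin": 0,"fingers": 99}
    - {"offset": [-4,0,0],"spin": 0,"fingers": 99}
    - {"offset": [-3,0,0],"spin": 0,"fingers": 99}
    - {"offset": [-2,0,0],"spin": 0,"fingers": 99}
    - {"offset": [0,0,0],"spin": 0,"fingers": 99}
    - {"offset": [0,0,0],"spin": 0,"fingers": 99}

```text
time_s: 6.9
ee_pos: [457.4, 210.8, 18.2]
eef_rot: [-0.041, 0.999, 0.0, 0.0]
force: [-0.2, 0.9, -0.5]
gripper_width: 52.4
gripper_force: 0.0
```

```bash
cat > c.py <<'E'
from h import *
import sys
k=sys.argv[1]; rel(459,210.5,19)
cv2.imwrite(f'pics/side{k}.png',vision.camera('side')[:,:,::-1])
print(shift('pics/side1.png',f'pics/side{k}.png',255,296,190,240))
E
python3 c.py 4
```

```text
t 6.9 pos [457.4 210.8  18.2] ang_y 1.653 d [-1.6 -0.4 -0.8] w 52.4 F [-0.2  0.9 -0.5] q [ 0.36  0.14  1.69  0.    1.31 -1.29]
((0.5244281593996618, 0.004167506803739229), 1.0023238022461627)
```

Call:
step_arm:
  rows:
    - {"offset": [0,0,0],"spin": 0,"fingers": 120}
    - {"offset": [0,0,0],"spin": 0,"fingers": 140}
    - {"offset": [0,0,0],"spin": 0,"fingers": 150}
    - {"offset": [0,0,0],"spin": 0,"fingers": 150}
    - {"offset": [0,0,0],"spin": 0,"fingers": 150}
  newtons: 20

```text
time_s: 7.45
ee_pos: [457.4, 211.0, 18.3]
eef_rot: [-0.041, 0.999, 0.0, 0.0]
force: [-2.0, 2.0, 3.2]
gripper_width: 35.2
gripper_force: 16.3
```

```bash
python3 c.py 5
```

```text
t 7.45 pos [457.4 211.   18.3] ang_y 1.6531 d [-1.6 -0.6 -0.7] w 35.2 F [-2.   2.   3.2] q [ 0.36  0.14  1.69  0.    1.31 -1.29]
((0.4981547063485898, 0.1073084546400409), 0.9813442764063413)
```

Call:
step_arm:
  rows:
    - {"offset": [0,0,0],"spin": 0,"fingers": 165}
    - {"offset": [0,0,0],"spin": 0,"fingers": 165}
  newtons: 20

```text
time_s: 7.7
ee_pos: [457.4, 211.0, 18.3]
eef_rot: [-0.041, 0.999, 0.0, 0.0]
force: [-1.5, 2.3, 5.6]
gripper_width: 35.2
gripper_force: 19.7
```

```bash
python3 c.py 6
```

```text
t 7.7 pos [457.4 211.   18.3] ang_y 1.6531 d [-1.6 -0.6 -0.7] w 35.2 F [-1.5  2.3  5.6] q [ 0.36  0.14  1.69  0.    1.31 -1.29]
((0.515617573372765, 0.05323197071570718), 0.992178122308183)
```

Call:
step_arm:
  rows:
    - {"offset": [-0.2,0,-4],"spin": 0,"fingers": 165}
    - {"offset": [-0.5,0,-5],"spin": 0,"fingers": 165}
    - {"offset": [-2,0,-8.8],"spin": 0,"fingers": 165}
    - {"offset": [0,0,0],"spin": 0,"fingers": 165}
  newtons: 20

```text
time_s: 8.15
ee_pos: [461.1, 211.1, 37.4]
eef_rot: [-0.041, 0.999, 0.0, 0.001]
force: [0.7, -0.2, 0.5]
gripper_width: 30.2
gripper_force: 0.0
```

```bash
python3 c.py 7; python3 -c "
from ov import *
cv2.imwrite('pics/ov5.png',crop('side',215,160,80,75,6,np.zeros((1,3)),'pics/side7.png'))"
```

```text
t 8.15 pos [461.1 211.1  37.4] ang_y 1.6528 d [ 2.2 -0.5 18.4] w 30.2 F [ 0.7 -0.2  0.5] q [ 0.36  0.13  1.67 -0.    1.34 -1.3 ]
((1.0501651485543917, -0.042026107581438765), 1.099654551115975)
```

View pics/ov5.png

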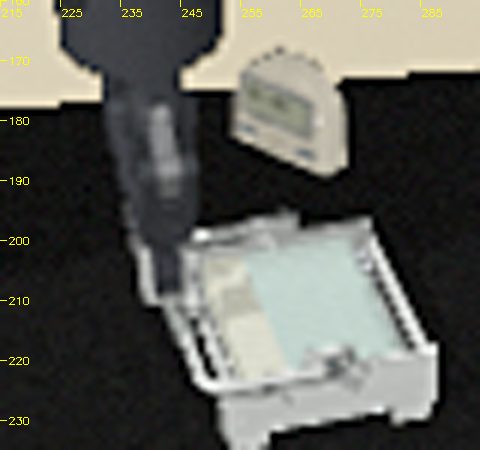

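Call:
step_arm:
  rows:
    - {"offset": [8,0,0],"spin": 0,"fingers": 165}
    - {"offset": [4,0,4],"spin": 0,"fingers": 165}
    - {"offset": [0,0,12],"spin": 0,"fingers": 165}
    - {"offset": [-5,0,0],"spin": 0,"fingers": 165}
    - {"offset": [-5,0,0],"spin": 0,"fingers": 165}
    - {"offset": [-2,0,0],"spin": 0,"fingers": 165}
    - {"offset": [-1,0,0],"spin": 0,"fingers": 165}
    - {"offset": [0,0,0],"spin": 0,"fingers": 165}

```text
time_s: 9.0
ee_pos: [461.2, 211.1, 20.0]
eef_rot: [-0.041, 0.999, 0.0, 0.0]
force: [-0.9, -0.2, 1.0]
gripper_width: 30.0
gripper_force: 0.7
```

```bash
python3 c.py 8
```

```text
t 9.0 pos [461.2 211.1  20. ] ang_y 1.6529 d [ 2.3 -0.5  1. ] w 30.0 F [-0.9 -0.2  1. ] q [ 0.36  0.15  1.68  0.    1.31 -1.3 ]
((2.2907461694155096, -0.07710846968728191), 0.924842572989221)
```

Call:
step_arm:
  rows:
    - {"offset": [-0.7,0,-2],"spin": 0,"fingers": 165}
    - {"offset": [-0.7,0,-3],"spin": 0,"fingers": 165}
    - {"offset": [-1,0,-3],"spin": 0,"fingers": 165}
    - {"offset": [-1.3,0,-3],"spin": 0,"fingers": 165}
    - {"offset": [-1.5,0,-3],"spin": 0,"fingers": 165}
    - {"offset": [-1.5,0,-3],"spin": 0,"fingers": 165}
    - {"offset": [-0.5,0,0],"spin": 0,"fingers": 165}

```text
time_s: 9.75
ee_pos: [468.7, 211.8, 37.4]
eef_rot: [-0.041, 0.999, 0.0, 0.001]
force: [-1.2, -0.4, 0.4]
gripper_width: 30.4
gripper_force: 0.0
```

```bash
python3 c.py 9; python3 -c "
from h import *
for k in(1,4,7,8,9):
  g=cv2.cvtColor(cv2.imread(f'pics/side{k}.png'),cv2.COLOR_BGR2GRAY)
  print(k);
  for r in range(212,230,2): print(' '.join('%3d'%v for v in g[r,240:272:2]))
"
```

```text
t 9.75 pos [468.7 211.8  37.4] ang_y 1.653 d [ 9.8 -0.5 18.4] w 30.4 F [-1.2 -0.4  0.4] q [ 0.35  0.15  1.64  0.    1.35 -1.3 ]
((2.289549014400599, -0.0353849174658869), 0.9248646391280638)
1
 21  72 171  54 216 191 222 219 221 219 206 207 208 206 208 208
 24  12 180 125 162 136 209 219 221 219 207 205 208 208 207 206
 27  19 127 200 110 190 173 222 219 218 214 207 206 206 205 202
 28  22   0 223   0 212 170 224 218 218 218 208 185 227 207 180
 25  23  12 178  40 170 143 205 220 219 217 205 184 210 146 109
 28  25  20 170 220 168 191 185 205 223 217 212 206 177 125 112
 24  26  29   7 106 221 198 159 137 108 141 171 169 169 180 198
 28  25  20  23  18  83 186 195 193 195 186 174 189 189 187 189
 23  18  20  27  18  71 197 196 188 189 188 190 192 194 196 203
4
 72  55  80  93 201 198 196 185 189 191 207 207 208 207 208 209
115  49  57 140 107 130 189 186 184 187 210 206 208 207 208 207
154 106 105 141  57 143 167 225 223 221 215 208 207 206 204 202
  9   8   0 228   0 217 173 224 218 219 218 209 185 228 206 181
 27  26   6 180  41 171 143 205 220 220 218 205 184 210 145 111
 25  27  
[... 1280 characters left out ...]
25  21  23  24  21  26 178 169 169 180 188 176 189 187 187
 25  18  19  25  24  24  22 201 189 189 188 188 189 189 190 194
9
 24  19 107 162 118 144 173 192 200 208 218 207 206 207 208 206
 25  17  34 172 111 172 148 212 221 219 220 206 207 209 207 209
 27  30  11 151 197 148 193 192 220 220 218 210 206 210 206 206
 24  22  28   0 219   8 221 189 221 219 218 216 206 198 215 228
 25  26  28  14 179  61 169 136 215 220 218 218 208 202 195 146
 29  25  26  22 140 209 160 174 204 217 203 229 216 210 200 133
 28  23  28  24   9 193 242 221 199 162 112 123 158 170 179 196
 25  29  20  21  25  19  26 179 169 169 180 187 177 189 187 188
 25  22  23  25  26  21  23 201 188 189 187 188 189 188 191 195
```

Call:
step_arm:
  rows:
    - {"offset": [8,0,0],"spin": 0,"fingers": 165}
    - {"offset": [8,0,6],"spin": 0,"fingers": 165}
    - {"offset": [0,0,16],"spin": 0,"fingers": 165}
    - {"offset": [0,0,10],"spin": 0,"fingers": 165}
    - {"offset": [-4,0,0],"spin": 0,"fingers": 165}
    - {"offset": [-4,0,0],"spin": 0,"fingers": 165}
    - {"offset": [-1.5,0,0],"spin": 0,"fingers": 165}
    - {"offset": [-0.5,0,0],"spin": 0,"fingers": 165}

```text
time_s: 10.6
ee_pos: [462.6, 211.3, 5.2]
eef_rot: [-0.041, 0.999, 0.0, 0.0]
force: [-2.2, 0.1, -0.6]
gripper_width: 30.5
gripper_force: 0.9
```

Call:
step_arm:
  rows:
    - {"offset": [-0.5,0,-1],"spin": 0,"fingers": 165}
    - {"offset": [-0.5,0,-2],"spin": 0,"fingers": 165}
    - {"offset": [-0.5,0,-3],"spin": 0,"fingers": 165}
    - {"offset": [-0.8,0,-3],"spin": 0,"fingers": 165}
    - {"offset": [-1,0,-3],"spin": 0,"fingers": 165}

```text
time_s: 11.1
ee_pos: [465.6, 211.5, 17.3]
eef_rot: [-0.041, 0.999, 0.0, 0.0]
force: [-2.0, 0.4, 0.2]
gripper_width: 29.9
gripper_force: 0.9
```

```bash
python3 c.py 10; python3 -c "
from h import *
for k in(10,):
  g=cv2.cvtColor(cv2.imread(f'pics/side{k}.png'),cv2.COLOR_BGR2GRAY)
  print(k);
  for r in range(210,230,2): print(' '.join('%3d'%v for v in g[r,240:272:2]))
"
```

```text
t 11.1 pos [465.6 211.5  17.3] ang_y 1.653 d [ 6.7 -0.5 -1.8] w 29.9 F [-2.   0.4  0.2] q [ 0.35  0.17  1.67  0.    1.31 -1.3 ]
((5.054064835777542, -0.041238757241128354), 0.8420906274981492)
10
141 113  58  59 154 112 140 173 187 188 185 193 210 206 207 208
133 150  53  53 145 219 106 145 192 188 187 190 208 207 207 208
 76 169  80 105 135 172 128 148 184 216 225 221 212 207 208 207
 16  79  41   7  13  64 194 212 173 218 219 217 218 206 207 207
 23  21  22  20  24   0 231 146 111 195 220 218 219 210 205 220
 24  20  20  28  22  21  53 247 221 227 208 207 205 203 210 198
 22  26  27  27  16  22  21   2 222 184 170 167 166 163 149 150
 24  24  27  24  24  27  17   0 207 189 190 181 126 188 192 193
 29  23  22  24  27  24  23   4 205 193 191 192 195 164 190 188
 24  20  24  21  20  22  25   0 185 190 188 188 190 189 188 193
```

Call:
step_arm:
  rows:
    - {"offset": [-1.5,0,-3],"spin": 0,"fingers": 165}
    - {"offset": [-1.5,0,-3],"spin": 0,"fingers": 165}
    - {"offset": [-2,0,-3],"spin": 0,"fingers": 165}
    - {"offset": [-2,0,-3],"spin": 0,"fingers": 165}
    - {"offset": [-2.3,0,-3],"spin": 0,"fingers": 165}
    - {"offset": [-2.5,0,-3],"spin": 0,"fingers": 165}
    - {"offset": [-2.5,0,-3],"spin": 0,"fingers": 165}

```text
time_s: 11.85
ee_pos: [480.0, 212.6, 38.1]
eef_rot: [-0.041, 0.999, 0.0, 0.0]
force: [-2.2, -0.6, 0.5]
gripper_width: 29.9
gripper_force: 1.2
```

```bash
python3 c.py 11; python3 -c "
from h import *
for k in(11,):
  g=cv2.cvtColor(cv2.imread(f'pics/side{k}.png'),cv2.COLOR_BGR2GRAY)
  print(k);
  for r in range(202,232,2): print(' '.join('%3d'%v for v in g[r,240:276:2]))
"
```

```text
t 11.85 pos [480.  212.6  38.1] ang_y 1.6529 d [21.1 -0.4 19.1] w 29.9 F [-2.2 -0.6  0.5] q [ 0.35  0.18  1.61  0.    1.35 -1.31]
((6.873830840754341, -0.6170539404547704), 0.6247430895961251)
11
 25  19  76 189  60  42 125 100 177 192 192 191 200 204 201 204 206 203
 24  25  68 189  52  57 125 118 155 197 187 190 207 205 207 209 207 207
 28  26  34 195  41  47 129 178 191 221 206 190 210 211 210 209 209 211
 23  23  10 183 113 120 185 193 203 206 189 185 204 209 207 208 208 207
 24  23  22  11  10   0 186 155 216 181 185 186 192 209 207 207 209 209
 22  24  24  20  23  24   0 131 172 206 213 226 185 211 208 209 207 209
 26  21  23  22  25  25  23  72 197 187 208 217 186 207 207 207 209 208
 29  26  19  18  19  25  25   2 214 186 194 207 191 177 206 208 209 192
 28  21  25  29  26  25  23  19 178 159 206 220 223 197 187 196 225 196
 28  25  27  24  17  21  23  20  68 198 175 222 219 222 214 211 176 196
 27  27  23  23  19  24  24  24   0 218 186 201 211 184 186 187 196 188
 26  23  26  26  24  26  24  25   4 230 182 191 186 114 183 193 191 191
 26  19  20  28  22  24  23  29   5 187 192 191 191 194 185 190 189 188
 25  23  23  23  24  24  25  27   7 200 191 189 189 191 190 194 196 201
 26  22  23  29  25  23  25  24   9 168 191 194 189 177 181 138  55   0
```

Call:
step_arm:
  rows:
    - {"offset": [-4,0,-4],"spin": 0,"fingers": 165}
    - {"offset": [-5,0,-4],"spin": 0,"fingers": 165}
    - {"offset": [-5,0,-3.5],"spin": 0,"fingers": 165}
    - {"offset": [-5,0,-3],"spin": 0,"fingers": 165}
    - {"offset": [-5,0,-3],"spin": 0,"fingers": 165}
    - {"offset": [-5,0,-2],"spin": 0,"fingers": 165}
    - {"offset": [-5,0,-2],"spin": 0,"fingers": 165}
    - {"offset": [0,0,0],"spin": 0,"fingers": 165}

```text
time_s: 12.7
ee_pos: [514.4, 215.4, 59.6]
eef_rot: [-0.041, 0.999, 0.0, 0.0]
force: [-0.7, -0.5, -0.8]
gripper_width: 30.3
gripper_force: 0.1
```

```bash
python3 c.py 12; python3 -c "
from ov import *
cv2.imwrite('pics/ov6.png',crop('side',225,150,80,90,6,np.zeros((1,3)),'pics/side12.png'))"
```

```text
t 12.7 pos [514.4 215.4  59.6] ang_y 1.6528 d [55.6 -0.4 40.5] w 30.3 F [-0.7 -0.5 -0.8] q [ 0.33  0.24  1.49 -0.    1.41 -1.32]
((8.289687529850086, -0.11521067156949272), 0.6553546749561836)
```

View pics/ov6.png

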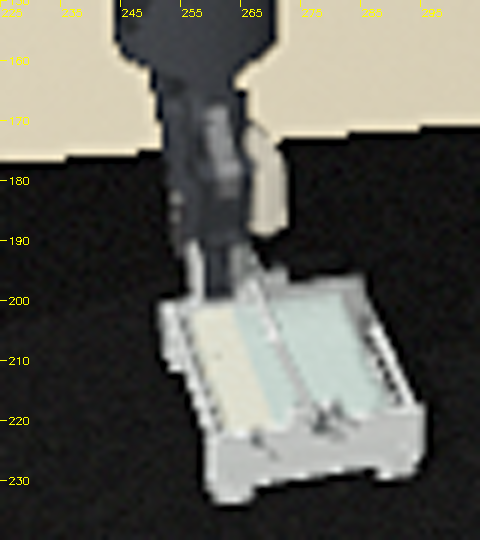

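Call:
step_arm:
  rows:
    - {"offset": [-4,0,-1],"spin": 0,"fingers": 165}
    - {"offset": [-4,0,-1],"spin": 0,"fingers": 165}
    - {"offset": [-4,0,0],"spin": 0,"fingers": 165}
    - {"offset": [-4,0,0],"spin": 0,"fingers": 165}
    - {"offset": [-4,0,0],"spin": 0,"fingers": 165}
    - {"offset": [-4,0,0],"spin": 0,"fingers": 165}
    - {"offset": [0,0,0],"spin": 0,"fingers": 165}
    - {"offset": [0,0,0],"spin": 0,"fingers": 165}

```text
time_s: 13.55
ee_pos: [537.5, 217.4, 61.2]
eef_rot: [-0.041, 0.999, 0.0, -0.0]
force: [-0.7, -0.4, -0.6]
gripper_width: 30.0
gripper_force: 0.0
```

```bash
python3 c.py 13; python3 -c "
from h import *
print(shift('pics/side12.png','pics/side13.png',258,300,205,238))"
```

```text
t 13.55 pos [537.5 217.4  61.2] ang_y 1.653 d [78.8 -0.4 42.2] w 30.0 F [-0.7 -0.4 -0.6] q [ 0.32  0.3   1.42  0.    1.43 -1.33]
((8.5225745442377, -0.2982056413555334), 0.5939807569911016)
((0.2962337045751049, -0.1790743248925537), 1.039603225486718)
```

Call:
step_arm:
  rows:
    - {"offset": [20,0,0],"spin": 0,"fingers": 165}
    - {"offset": [40,0,-10],"spin": 0,"fingers": 165}
    - {"offset": [30,0,-40],"spin": 0,"fingers": 100}
    - {"offset": [10,-30,-40],"spin": 0,"fingers": 0}
    - {"offset": [0,-48,-10],"spin": 0,"fingers": 0}
    - {"offset": [0,-48,0],"spin": 0,"fingers": 0}
    - {"offset": [0,-20,0],"spin": 0,"fingers": 0}
    - {"offset": [0,0,0],"spin": 0,"fingers": 0}

```text
time_s: 14.4
ee_pos: [450.1, 62.2, 160.8]
eef_rot: [-0.039, 0.999, -0.0, 0.0]
force: [0.2, 0.2, 0.0]
gripper_width: 85.4
gripper_force: 0.0
```

Run:
```python
from h import *
rel(536,211,200)
for n in('side','top'): cv2.imwrite(f'pics/{n}14.png',vision.camera(n)[:,:,::-1])
def rect(f,x0,x1,y0,y1,t=70):
    g=cv2.cvtColor(cv2.imread(f)[y0:y1,x0:x1],cv2.COLOR_BGR2GRAY)
    m=cv2.morphologyEx((g>t).astype(np.uint8),cv2.MORPH_CLOSE,np.ones((5,5)))
    n,l,s,c=cv2.connectedComponentsWithStats(m); k=1+np.argmax(s[1:,4])
    p=np.argwhere(l==k)[:,::-1].astype(np.float32)+[x0,y0]
    return cv2.minAreaRect(p.astype(np.float32)),s[k]
for k in(0,14):
    print(k,rect(f'pics/top{k}.png',170,290,185,290),rect(f'pics/side{k}.png',205,320,187,250))
g=cv2.cvtColor(cv2.imread('pics/top14.png'),cv2.COLOR_BGR2GRAY)
for r in range(196,264,2): print(r,' '.join('%3d'%v for v in g[r,190:270:3]))
```

```text
t 14.4 pos [450.1  62.2 160.8] ang_y 1.6493 d [-97.4 141.6 -39.1] w 85.4 F [0.2 0.2 0. ] q [ 0.06 -0.13  1.67 -0.    1.6  -1.59]
0 (((225.24017333984375, 236.76173400878906), (47.732913970947266, 56.30924606323242), 85.03025817871094), array([  27,   26,   58,   51, 2513], dtype=int32)) (((263.56756591796875, 213.4053955078125), (37.81175994873047, 43.07252883911133), 80.53767395019531), array([  35,    8,   47,   40, 1359], dtype=int32))
14 (((242.0, 245.5), (87.0, 94.0), 90.0), array([  25,   17,   95,   88, 4798], dtype=int32)) (((272.46905517578125, 209.7598419189453), (48.512577056884766, 38.55017852783203), 72.34988403320312), array([  46,    0,   45,   47, 1344], dtype=int32))
196  10  17  20  13  21  23  19  20  19  19  15  18  18  21  16  10  21  22  16  14  19  26  22  22  23  21  26
198  17  20  22  18  16  13  22  20   8  18  11  13  16  15  10  15  21  22  15  17  19  22  26  24  25  19  24
200  16  18  21  21  16  19  20  27  17  21  21  22  15  18  18  14  17  20  13  13  14  21  23  24  23  27  26
202  20  13  20  14  21  18  20  15  15  19  21  21  19  16  15  19  18
[... 2700 characters left out ...]
 201 201 201 205 142 204 204
252  25  18  17  24  21  14  24  22  21  24  15  18  19  21  21  24  26  17  68  85 201 200 202 204 140 205 206
254  22  12  26  20  25  23  20  25  18  19  22  17  16  21  23  26  20  27  68  81 201 201 201 204 138 206 206
256  28  21  23  19  24  20  22  27  18  21  20  16  17  23  23  19  25  27  67  72 202 201 202 202 129 207 206
258  26  25  24  25  19  21  18  21  14  19  27  24  21  23  20  23  23  22  67  76 200 201 201 203 129 207 206
260  24  24  21  25  21  18  19  23  23  22  27  17  26  27  20  18  19  26  67  76 202 201 201 202 125 205 206
262  21  21  23  23  25  24  23  15  19  18  23  28  22  24  22  25  24  24  65  74 202 202 202 201 119 206 205
```

Call:
step_arm:
  rows:
    - {"offset": [0,-40,-25],"spin": 0,"fingers": 0}
    - {"offset": [0,-40,-25],"spin": 0,"fingers": 0}
    - {"offset": [0,-30,-25],"spin": 0,"fingers": 0}
    - {"offset": [0,0,0],"spin": 0,"fingers": 0}

```text
time_s: 14.9
ee_pos: [460.5, -46.9, 239.0]
eef_rot: [-0.04, 0.999, -0.001, 0.003]
force: [1.3, -0.1, -0.3]
gripper_width: 85.3
gripper_force: 0.0
```

```bash
cat > ecc.py <<'E'
from h import *
rel(550,211,200)
for n in('side','top'): cv2.imwrite(f'pics/{n}15.png',vision.camera(n)[:,:,::-1])
P0=[525.66,216.1,.0837]
M=np.array([(48,58,36),(48,-58,36),(-48,58,36),(-48,-58,36),(0,0,36)])
for n,g0 in(('top',(0,-11)),('side',(8,0))):
    A,B=[cv2.cvtColor(cv2.imread(f'pics/{n}{k}.png'),cv2.COLOR_BGR2GRAY).astype(np.float32) for k in(0,15)]
    src=proj(n,place(P0,M)); mask=np.zeros(A.shape,np.uint8); cv2.fillConvexPoly(mask,cv2.convexHull(src.astype(np.int32)),255); mask=cv2.dilate(mask,np.ones((5,5)))
    W=np.array([[1,0,g0[0]],[0,1,g0[1]]],np.float32)
    cc,W=cv2.findTransformECC(A,B,W,cv2.MOTION_EUCLIDEAN if n=='top' else cv2.MOTION_AFFINE,(3,200,1e-6),mask,3)
    dst=src@W[:,:2].T+W[:,2]
    # residual of initial model is kept: fit pose with model pixel targets
    p,r=fit([(n,m,d) for m,d in zip(M,dst)],[550,216,.08]); print(n,cc,W.round(3).tolist(),p.round(4),np.abs(r).max().round(2))
E
python3 ecc.py
```

```text
t 14.9 pos [460.5 -46.9 239. ] ang_y 1.6511 d [-109.7  250.    39.2] w 85.3 F [ 1.3 -0.1 -0.3] q [-0.18 -0.14  1.52 -0.    1.75 -1.83]
top 0.638160179211582 [[1.0, 0.00800000037997961, -0.7210000157356262], [-0.00800000037997961, 1.0, -8.258000373840332]] [5.507566e+02 2.135823e+02 9.150000e-02] 0.19
side 0.9343970515374727 [[0.8700000047683716, 0.12300000339746475, 17.58300018310547], [-0.1120000034570694, 0.8740000128746033, 54.887001037597656]] [5.523697e+02 2.176486e+02 1.926000e-01] 3.36
```

Run:
```python
from h import *
for k,rows in((0,(222,228,248)),(15,(211,217,237))):
    g=cv2.cvtColor(cv2.imread(f'pics/top{k}.png'),cv2.COLOR_BGR2GRAY)
    for r in rows: print(k,r,g[r,192:210].tolist(),'|',g[r,242:262].tolist())
g=cv2.cvtColor(cv2.imread('pics/top15.png'),cv2.COLOR_BGR2GRAY)
print('    ',' '.join('%3d'%v for v in range(190,262,3)))
for r in range(198,250,1): print(r,' ',' '.join('%3d'%v for v in g[r,190:262:3]))
```

```text
0 222 [20, 16, 22, 21, 15, 20, 23, 18, 178, 172, 121, 105, 122, 112, 70, 74, 104, 95] | [75, 20, 93, 93, 48, 113, 156, 127, 53, 24, 21, 24, 24, 21, 21, 22, 25, 22, 24, 25]
0 228 [19, 20, 16, 15, 20, 18, 15, 18, 76, 157, 143, 118, 148, 155, 141, 125, 149, 150] | [102, 42, 57, 105, 84, 64, 164, 148, 87, 80, 54, 25, 16, 21, 23, 25, 19, 22, 24, 25]
0 248 [18, 13, 16, 21, 21, 14, 59, 176, 181, 131, 187, 180, 127, 139, 172, 169, 114, 158] | [81, 136, 105, 14, 68, 80, 52, 63, 163, 163, 186, 161, 72, 23, 24, 20, 25, 24, 21, 23]
15 211 [14, 19, 13, 19, 25, 22, 19, 17, 18, 145, 140, 113, 116, 125, 106, 80, 92, 99] | [102, 57, 17, 114, 100, 35, 180, 176, 96, 39, 23, 22, 27, 21, 23, 28, 24, 23, 24, 18]
15 217 [22, 17, 19, 54, 106, 128, 135, 141, 146, 154, 156, 156, 154, 151, 153, 155, 153, 161] | [110, 89, 23, 78, 89, 57, 119, 134, 167, 188, 145, 54, 18, 27, 23, 26, 23, 22, 24, 21]
15 237 [7, 16, 17, 28, 21, 20, 15, 20, 23, 34, 77, 126, 148, 142, 180, 188, 159, 139] | [18, 151, 143, 67, 50, 175, 151, 35, 182, 178, 99, 32, 27, 20, 24, 21, 26, 23, 26, 23]
     190 193 196 199 202 205 208 211 214 2
[... 4662 characters left out ...]
  21  16  21 153 167 112 131 163 163 171 191 198 205 212 183 170 163 146  81  74  20  28
244    19  22  22  23  20 145 178 166 187 196 205 206 190 174 166 168 106  56  27  23  17  42  24  25
245    19  23   7  30  32 184 203 204 188 174 165 161 126  76  27  29  21  23  22  25  21  29  27  23
246    16  26  21  27  35 187 169 162 127  82  45  19  20  23  24  24  28  24  23  29  25  24  27  22
247    15  20  21  30  24 166  58  27  24  24  19  26  22  28  22  21  24  25  25  22  19  24  26  25
248    21  24  21  24  24 116  23  27  19  26  23  25  28  24  23  24  23  24  23  18  23  27  23  20
249    25  25  23  27  25  40  25  27  23  20  23  27  24  21  24  29  26  22  30  22  23  24  21  24
```

Run:
```python
from h import *
M=[(48,58,36),(48,-58,36),(-48,58,36),(-48,-58,36)]
o0=[(202,217.4),(248.6,213),(204,256.6),(250.6,253)]; o1=[(201.5,206.7),(248.5,203),(204.5,245.5),(250,241.9)]
for o in(o0,o1):
    p,r=fit([('top',m,u) for m,u in zip(M,o)],[540,216,.08]); print(p.round(4),r.round(1).tolist())
    print(proj('top',place(p,[(11,0,101)])).round(1))
def back(uv,z):
    s=least_squares(lambda q:proj('top',[q[0],q[1],z])[0]-uv,[550,216]); return s.x.round(1)
print('sleeve from px z101',back((220.3,215.9),101))
g=cv2.cvtColor(cv2.imread('pics/top15.png'),cv2.COLOR_BGR2GRAY)
for r in range(212,220): print(r,g[r,200:240].tolist())
g=cv2.cvtColor(cv2.imread('pics/side15.png'),cv2.COLOR_BGR2GRAY)
print(proj('side',place([551.5,217,.085],[(11,y,101) for y in(-54,-20,0,20,54)])).round(1).tolist())
for r in range(180,216,2): print(r,' '.join('%3d'%v for v in g[r,252:296:2]))
```

```text
[5.235981e+02 2.155104e+02 7.500000e-02] [[-0.2, 0.1], [-0.0, 0.8], [-0.3, -0.3], [0.6, -0.5]]
[[222.3 226.6]]
[5.502437e+02 2.165116e+02 7.370000e-02] [[0.3, 0.2], [-0.2, 0.2], [-1.0, -0.1], [0.8, -0.3]]
[[222.1 215.2]]
sleeve from px z101 [559.6 221.5]
212 [21, 149, 144, 114, 108, 128, 116, 65, 75, 102, 84, 41, 100, 114, 73, 51, 114, 110, 60, 77, 110, 90, 40, 105, 121, 78, 46, 104, 92, 54, 90, 114, 77, 24, 116, 105, 47, 47, 109, 93]
213 [19, 126, 129, 116, 114, 130, 126, 83, 81, 114, 101, 59, 98, 115, 83, 41, 108, 113, 74, 78, 102, 95, 68, 98, 112, 95, 89, 104, 109, 108, 118, 121, 100, 100, 139, 146, 146, 159, 171, 173]
214 [14, 105, 124, 117, 116, 132, 126, 84, 67, 111, 107, 63, 97, 114, 99, 88, 104, 111, 99, 102, 106, 106, 103, 109, 112, 110, 111, 131, 143, 147, 158, 183, 192, 194, 201, 203, 205, 207, 205, 207]
215 [19, 108, 125, 118, 117, 131, 124, 88, 61, 114, 122, 106, 125, 126, 116, 113, 115, 115, 116, 115, 117, 116, 118, 117, 118, 119, 118, 152, 164, 164, 171, 201, 200, 194, 195, 193, 190, 187, 196, 192]
216 [88, 128, 135, 140, 142, 145, 143, 139, 140, 148, 151, 150, 153, 14
[... 1742 characters left out ...]
 175 181 189 198 194 188 218 157 155 145  14  19  13  17
202 186 182 190 221 222 220 205 206 198 203 205 202 202 204 212 162 173 204   0  15  16  18
204 145 204 170 220 217 217 211 204 207 208 205 206 208 209 216 187 191 160 140  15  20  21
206 141 198 131 214 217 219 217 208 209 207 208 208 208 208 202 210 168  63 222   2  11  20
208 150 205 184 197 216 218 220 210 206 205 206 207 208 202 197 209 192 141 164 130  16  21
210   0 204 209 171 221 219 218 214 205 205 207 207 207 206 191 208 201 193  47 216  10  14
212  18   0 167 138 220 219 217 218 206 208 206 207 207 209 187 208 207 192 188 160  46  21
214  25  23 161 191 192 219 217 218 212 206 206 206 206 201 189 207 207 203 170  26 217   9
```

```bash
python3 -c "
from h import *
print(tri((275,187.3),(220,215.8)),tri((275,187.3),(221,215.8)))
print(proj('top',place([550.5,217,.08],[(11,y,101) for y in(-64,-20,0,20,64)])).round(1).tolist())
for b in ((558,221),(560,217)): print(proj('side',[*b,101]))
g=cv2.cvtColor(cv2.imread('pics/side15.png'),cv2.COLOR_BGR2GRAY)
for r in range(174,200,1): print(r,g[r,264:286].tolist())
"
```

```text
(array([559.70239153, 221.53637482, 105.75625304]), np.float64(0.35275597532881875)) (array([559.39713607, 218.98863387, 107.32722117]), np.float64(0.3435535805182326))
[[249.4, 212.8], [230.5, 214.4], [221.9, 215.1], [213.3, 215.8], [194.4, 217.4]]
[[274.11708205 188.95062476]]
[[275.00759013 189.61291053]]
174 [247, 253, 252, 235, 233, 236, 215, 35, 0, 14, 19, 16, 15, 19, 17, 15, 20, 16, 25, 26, 28, 21]
175 [226, 241, 252, 248, 233, 234, 224, 158, 0, 19, 19, 27, 27, 27, 23, 18, 22, 23, 23, 24, 24, 20]
176 [176, 183, 214, 240, 223, 223, 235, 217, 46, 11, 19, 22, 22, 22, 27, 25, 21, 24, 26, 19, 26, 22]
177 [174, 116, 119, 158, 182, 194, 218, 204, 88, 5, 18, 25, 22, 28, 28, 29, 26, 23, 19, 23, 23, 22]
178 [144, 138, 132, 163, 189, 185, 186, 176, 93, 7, 15, 19, 18, 22, 25, 21, 23, 26, 23, 20, 29, 24]
179 [148, 141, 135, 169, 191, 188, 185, 171, 115, 0, 16, 19, 23, 17, 18, 28, 20, 21, 21, 27, 24, 24]
180 [149, 140, 136, 168, 189, 188, 172, 146, 116, 21, 12, 18, 16, 19, 9, 19, 25, 24, 24, 25, 27, 20]
181 [138, 131, 132, 165, 187, 185, 153, 139, 140, 53, 9, 11, 15, 17, 21, 21, 24, 25, 22,
[... 1141 characters left out ...]
 6, 9, 12, 111, 179, 194, 174, 76, 7, 22, 19, 22, 14, 18]
194 [4, 3, 1, 73, 138, 130, 47, 79, 59, 5, 0, 69, 158, 213, 207, 74, 0, 11, 16, 11, 16, 10]
195 [31, 73, 113, 143, 138, 117, 121, 141, 125, 10, 6, 11, 58, 177, 219, 129, 0, 0, 13, 36, 49, 32]
196 [87, 150, 175, 189, 170, 166, 164, 170, 149, 14, 0, 9, 12, 146, 220, 201, 95, 114, 113, 121, 117, 75]
197 [116, 174, 162, 158, 156, 156, 158, 161, 149, 108, 111, 112, 109, 122, 183, 214, 173, 171, 170, 166, 153, 104]
198 [117, 170, 158, 155, 155, 153, 153, 155, 159, 168, 169, 167, 166, 161, 182, 214, 192, 152, 156, 157, 148, 117]
199 [140, 161, 152, 154, 157, 159, 161, 161, 164, 166, 168, 171, 180, 180, 180, 198, 204, 162, 152, 156, 156, 135]
```

Call:
step_arm:
  rows:
    - {"offset": [0,0,0],"spin": 0.145,"fingers": 0}
    - {"offset": [0,0,0],"spin": 0.145,"fingers": 0}
    - {"offset": [0,0,0],"spin": 0.145,"fingers": 0}
    - {"offset": [0,0,0],"spin": 0.145,"fingers": 0}
    - {"offset": [0,0,0],"spin": 0.145,"fingers": 0}
    - {"offset": [0,0,0],"spin": 0.145,"fingers": 0}
    - {"offset": [0,0,0],"spin": 0.145,"fingers": 0}
    - {"offset": [0,0,0],"spin": 0.145,"fingers": 0}
    - {"offset": [0,0,0],"spin": 0.145,"fingers": 0}
    - {"offset": [0,0,0],"spin": 0.145,"fingers": 0}

```text
time_s: 16.0
ee_pos: [458.6, -43.3, 233.9]
eef_rot: [0.633, 0.774, -0.0, -0.001]
force: [-0.4, -0.4, 0.0]
gripper_width: 85.0
gripper_force: 0.0
```

```bash
python3 -c "
from h import *
rel(560,219,150)"
```

```text
t 16.0 pos [458.6 -43.3 233.9] ang_y 0.1999 d [236.8 151.7  83.9] w 85.0 F [-0.4 -0.4  0. ] q [-0.17 -0.13  1.53  0.    1.75 -0.37]
```

Call:
step_arm:
  rows:
    - {"offset": [0,0,0],"spin": 0.12,"fingers": 0}
    - {"offset": [36.2,17.4,0],"spin": 0,"fingers": 0}
    - {"offset": [36.2,17.4,0],"spin": 0,"fingers": 0}
    - {"offset": [36.2,17.4,0],"spin": 0,"fingers": 0}
    - {"offset": [36.2,17.4,10],"spin": 0,"fingers": 0}
    - {"offset": [36.2,17.4,20],"spin": 0,"fingers": 0}
    - {"offset": [36.2,17.4,25],"spin": 0,"fingers": 0}
    - {"offset": [36.2,17.4,25],"spin": 0,"fingers": 0}
    - {"offset": [0,0,0],"spin": 0,"fingers": 0}
    - {"offset": [0,0,0],"spin": 0,"fingers": 0}

```text
time_s: 17.0
ee_pos: [557.6, 219.2, 153.0]
eef_rot: [0.676, 0.737, -0.002, -0.001]
force: [1.4, -1.2, 0.4]
gripper_width: 85.6
gripper_force: 0.0
```

```bash
python3 -c "
from h import *
rel(560,219,84)
cv2.imwrite('pics/side16.png',vision.camera('side')[:,:,::-1])
print(shift('pics/side15.png','pics/side16.png',255,300,200,240))"
```

```text
t 17.0 pos [557.6 219.2 153. ] ang_y 0.0867 d [-0.4  2.7 69. ] w 85.6 F [ 1.4 -1.2  0.4] q [0.31 0.29 1.25 0.   1.62 0.23]
((0.5074119713747578, -0.009221082280529203), 0.9924786028109589)
```

Call:
step_arm:
  rows:
    - {"offset": [0,2,20],"spin": 0,"fingers": 0}
    - {"offset": [0,0,20],"spin": 0,"fingers": 0}
    - {"offset": [0,0,20],"spin": 0,"fingers": 60}
    - {"offset": [0,0,9],"spin": 0,"fingers": 120}
    - {"offset": [0,0,0],"spin": 0,"fingers": 160}
    - {"offset": [0,0,0],"spin": 0,"fingers": 190}
    - {"offset": [0,0,0],"spin": 0,"fingers": 210}
    - {"offset": [0,0,0],"spin": 0,"fingers": 230}
    - {"offset": [0,0,0],"spin": 0,"fingers": 245}
    - {"offset": [0,0,0],"spin": 0,"fingers": 245}
  newtons: 30

```text
time_s: 18.05
ee_pos: [561.5, 217.5, 86.8]
eef_rot: [0.677, 0.736, 0.0, 0.0]
force: [-0.1, -0.2, -0.4]
gripper_width: 3.5
gripper_force: 0.0
```

```bash
python3 -c "
from h import *
rel(560,219,84)
cv2.imwrite('pics/side17.png',vision.camera('side')[:,:,::-1])
print(shift('pics/side15.png','pics/side17.png',255,300,205,240))"
```

```text
t 18.05 pos [561.5 217.5  86.8] ang_y 0.083 d [ 1.6 -1.4  2.8] w 3.5 F [-0.1 -0.2 -0.4] q [0.31 0.33 1.32 0.   1.49 0.23]
((0.5372609644571895, 0.01195987520172892), 0.9935295485106307)
```

Run:
```python
from ov import *
cv2.imwrite('pics/top17.png',vision.camera('top')[:,:,::-1])
z=np.zeros((1,3))
S=place([543.5,-171.7,.122],[(0,30,168),(0,-30,168),(-13,30,194),(-13,-30,194)])
a=crop('side',235,140,80,60,5,np.array([[560,219,101],[550.5,217,42]]),'pics/side15.png')
b=crop('side',235,170,80,60,5,np.array([[560,219,101],[550.5,217,42]]),'pics/side17.png')
a=crop('side',235,170,80,60,5,np.array([[560,219,101],[550.5,217,42]]),'pics/side15.png')
c=crop('top',190,195,80,60,5,np.array([[560,219,101]]),'pics/top15.png')
d=crop('top',190,195,80,60,5,np.array([[560,219,101]]),'pics/top17.png')
cv2.imwrite('pics/ov7.png',np.vstack([np.hstack([a,b]),np.hstack([c,d])]))
```

```text
(no output)
```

View pics/ov7.png

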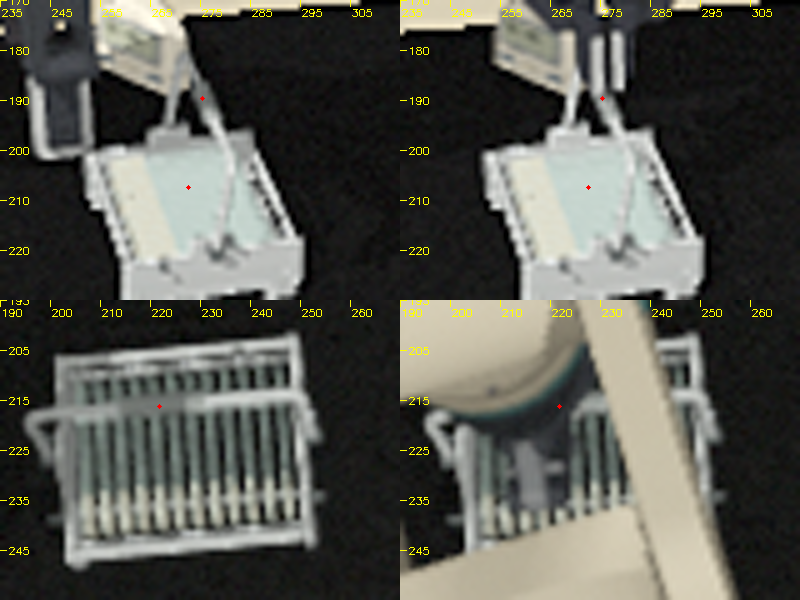

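```bash
python3 -c "
from h import *
print(proj('side',[[460.5,-46.9,239],[460.5,-46.9,252],[561.5,217.5,86.8],[561.5,217.5,106],[439.5,215.7,103],[439.5,189,103],[447.5,182,19]]).round(1))"
```

```text
[[244.8 203. ]
 [244.4 197.8]
 [275.6 193.7]
 [275.5 188. ]
 [232.6 193.1]
 [233.2 198.2]
 [238.4 223.9]]
```

Call:
step_arm:
  rows:
    - {"offset": [1,-1,-5],"spin": 0,"fingers": 100}
    - {"offset": [0,0,0],"spin": 0,"fingers": 60}
    - {"offset": [0,0,0],"spin": 0,"fingers": 60}
    - {"offset": [0,0,10],"spin": 0,"fingers": 60}
    - {"offset": [0,0,10],"spin": 0,"fingers": 60}
    - {"offset": [0,0,8],"spin": 0,"fingers": 100}
    - {"offset": [0,0,2],"spin": 0,"fingers": 150}
    - {"offset": [0,0,0],"spin": 0,"fingers": 190}
    - {"offset": [0,0,0],"spin": 0,"fingers": 215}
    - {"offset": [0,0,0],"spin": 0,"fingers": 225}
  newtons: 30

```text
time_s: 19.15
ee_pos: [560.6, 218.4, 62.1]
eef_rot: [0.677, 0.736, 0.0, 0.0]
force: [-0.2, 0.3, 0.3]
gripper_width: 10.1
gripper_force: 0.0
```

Call:
step_arm:
  rows:
    - {"offset": [0,0,0],"spin": 0,"fingers": 245}
    - {"offset": [0,0,0],"spin": 0,"fingers": 255}
    - {"offset": [0,0,0],"spin": 0,"fingers": 255}
  newtons: 30

```text
time_s: 19.45
ee_pos: [560.7, 218.4, 62.1]
eef_rot: [0.677, 0.736, 0.001, 0.0]
force: [0.9, 0.4, 3.2]
gripper_width: 9.0
gripper_force: 29.3
```

```bash
python3 -c "
from h import *
rel(560,219,62)
cv2.imwrite('pics/side18.png',vision.camera('side')[:,:,::-1])
print(shift('pics/side17.png','pics/side18.png',255,300,205,240))"
```

```text
t 19.45 pos [560.7 218.4  62.1] ang_y 0.083 d [ 0.6 -0.6  0.1] w 9.0 F [0.9 0.4 3.2] q [0.31 0.35 1.35 0.   1.44 0.23]
((0.48725921547903894, -0.05663240641513312), 0.9826090532208628)
```

Call:
step_arm:
  rows:
    - {"offset": [0,0,0],"spin": 0,"fingers": 255}
    - {"offset": [0,0,0],"spin": 0,"fingers": 255}
    - {"offset": [0,0,-3],"spin": 0,"fingers": 255}
    - {"offset": [0,0,-6],"spin": 0,"fingers": 255}
    - {"offset": [0,0,-10],"spin": 0,"fingers": 255}
    - {"offset": [0,0,-14],"spin": 0,"fingers": 255}
    - {"offset": [0,0,-14],"spin": 0,"fingers": 255}
    - {"offset": [0,0,-10],"spin": 0,"fingers": 255}
    - {"offset": [0,0,-6],"spin": 0,"fingers": 255}
    - {"offset": [0,0,0],"spin": 0,"fingers": 255}
  newtons: 80

```text
time_s: 20.5
ee_pos: [560.8, 218.5, 125.9]
eef_rot: [0.677, 0.736, 0.001, 0.001]
force: [0.0, -0.1, -4.0]
gripper_width: 6.8
gripper_force: 78.1
```

```bash
python3 -c "
from h import *
rel(450,-174,168)
cv2.imwrite('pics/side19.png',vision.camera('side')[:,:,::-1])
g=cv2.cvtColor(cv2.imread('pics/side19.png'),cv2.COLOR_BGR2GRAY)
for r in range(166,222,3): print(r,' '.join('%3d'%v for v in g[r,240:320:3]))
"
```

```text
t 20.5 pos [560.8 218.5 125.9] ang_y 0.0829 d [-381.9 -142.9  -42.6] w 6.8 F [ 0.  -0.1 -4. ] q [0.31 0.3  1.28 0.   1.56 0.23]
166 208 208 208 209 209 208 208 211 208 217  53 187  11 182 221 206 207 207 207 207 207 207 206 206 206 206 206
169 209 209 209 208 208 211 181 177 161 204  51 188  60 181 221 208 208 207 210 216 217 216 216 207 205 208   0
172 208 208 209 210 210 141 178 185 188 200  41 194 159 174 194   0   0   0   0  12   7  17  13  21  17  21  21
175 212 210 215   0   0 150 132 138 167 193 160 195 194 122  12  11  18  16  17  19  17  18  19  19  17  19  19
178  15  16  16  19   7 161 141 132 216 201 193   0  58 208 152  64  17  18  25  18  18  17  21  15  12  17  13
181  15  17  20  11  43 178 163 187 201 201 200 195 202 209 200 140  16  15  17  17  14  17  19  18  13  23  16
184  21  19  16   1 220 196 224 222 204 205 205 204 206 207 190 127   0  21  20  17  26  22  27  27  21  21  20
187  17  21  22   3 212 182 222 219 214 211 211 210 211 203 212 212 219  23  25  24  16  14  17  15  17  19  14
190  20  18  15   6 202 204 220 221 219 208 210 210 210 203 211 172 139   4 
[... 455 characters left out ...]
  12  21  10  17  28  25  29
205  25  27  24  27  23  22 149 182 193 129 187 192 193 170 176 190 189 191 205   9  24  15  22  19  23  17  23
208  20  27  22  25  23  25 167 190 189 190 183 189 190 191 195 202 187 189 187  16  15  17  19  21  26  23  23
211  27  25  23  29  24  25 118 182 190 187 182 145  58   0   2  11 171  87   2  10  23  19  17  28  16  20  17
214  23  20  26  23  22  24  12 214 184   0  23  23  19  15  17  13  12  18  20  10  19  14  19  14  20  24  24
217  29  20  26  31  23  30  27  21  18  20  22  26  22  24  21  16  13  17  19  17  19  17  20  18  25  23  23
220  25  23  29  25  20  27  23  22  27  24  27  22  26  20  16  12  13  24  26  24  28  22  22  22  27  22  22
```

Call:
step_arm:
  rows:
    - {"offset": [-6,-2.2,-2],"spin": 0,"fingers": 255}
    - {"offset": [-12,-4.5,-4],"spin": 0,"fingers": 255}
    - {"offset": [-18,-6.7,-6],"spin": 0,"fingers": 255}
    - {"offset": [-22,-8.2,-6],"spin": 0,"fingers": 255}
    - {"offset": [-22,-8.2,-6],"spin": 0,"fingers": 255}
    - {"offset": [-22,-8.2,-6],"spin": 0,"fingers": 255}
    - {"offset": [-22,-8.2,-6],"spin": 0,"fingers": 255}
    - {"offset": [-22,-8.2,-4],"spin": 0,"fingers": 255}
    - {"offset": [-22,-8.2,-1],"spin": 0,"fingers": 255}
    - {"offset": [-22,-8.2,0],"spin": -0.005,"fingers": 255}
  newtons: 80

```text
time_s: 21.55
ee_pos: [504.7, 21.4, 165.8]
eef_rot: [0.676, 0.737, 0.0, 0.0]
force: [0.3, -0.2, -4.3]
gripper_width: 7.1
gripper_force: 78.1
```

Call:
step_arm:
  rows:
    - {"offset": [-22,-8.2,0],"spin": 0,"fingers": 255}
    - {"offset": [-22,-8.2,0],"spin": 0,"fingers": 255}
    - {"offset": [-22,-8.2,0],"spin": 0,"fingers": 255}
    - {"offset": [-22,-8.2,0],"spin": 0,"fingers": 255}
    - {"offset": [-22,-8.2,0],"spin": 0,"fingers": 255}
    - {"offset": [-22,-8.2,0],"spin": 0,"fingers": 255}
    - {"offset": [-18,-6.7,0],"spin": 0,"fingers": 255}
    - {"offset": [-12,-4.5,0],"spin": -0.01,"fingers": 255}
    - {"offset": [-6,-2.2,0],"spin": -0.015,"fingers": 255}
    - {"offset": [0,0,0],"spin": -0.01,"fingers": 255}
  newtons: 80

```text
time_s: 22.55
ee_pos: [457.4, -150.5, 165.5]
eef_rot: [0.663, 0.749, -0.0, -0.0]
force: [0.9, 0.2, -4.2]
gripper_width: 6.7
gripper_force: 78.1
```

```bash
python3 -c "
from h import *
rel(450,-174,167)
for n in('side','top'): cv2.imwrite(f'pics/{n}20.png',vision.camera(n)[:,:,::-1])
g=cv2.cvtColor(cv2.imread('pics/side20.png'),cv2.COLOR_BGR2GRAY)
print('     ',' '.join('%3d'%v for v in range(216,312,3)))
for r in range(230,300,2): print(r,' ',' '.join('%3d'%v for v in g[r,216:312:3]))
"
```

```text
t 22.55 pos [ 457.4 -150.5  165.5] ang_y 0.1223 d [-22.4 -10.2  -1.5] w 6.7 F [ 0.9  0.2 -4.2] q [-0.39 -0.06  1.59  0.    1.61 -0.52]
      216 219 222 225 228 231 234 237 240 243 246 249 252 255 258 261 264 267 270 273 276 279 282 285 288 291 294 297 300 303 306 309
230    23  60  59  58  49  49  30  34  60  60  33  29  57  56  50  43  63  60  36  24  29  22  27  22  20  28  22  21  17  17  16  16
232    17  24  62  60  63  44  46  57  59  59  36  32  57  53  49  48  60  59  22  16  21  21  24  26  26  19  17  16  21  18  20  15
234    22  28  33  58  61  61  43  57  48  51  30  29  61  60  52  59  57  44  27  27  25  28  24  21  24  28  21  25  25  17  16  19
236    22  28  18  42  61  61  54  60  59  61  54  33  61  62  55  28  44  27  24  25  24  19  23  24  25  21  23  25  17  23  25  25
238    28  31  23  23  51  59  60  46  58  60  83  31  55  58  37  22  24  22  27  27  26  23  22  21  22  19  23  21  18  23  25  21
240    28  26  24  24  17  58  61  45  59  63  82  32 160  56  26  23  24  24  22  25  22  26  26  28  15  21  22  23  20  28  23  27
242    27  24  21  28  17  
[... 3158 characters left out ...]
19  16  14   1  50 112 155 119
290    26  29  22 219 109 213 217 214 212 193 210 212 191 127 106 200 184 222 192 182 200   0  14  14   4  39 121 158 177 171 147 171
292    27  23  24 175 179 200 213 213 218 195 204 188 166 124 118 154 175 185 186 186 184   0  31 121 158 171 153 151 142 153 141 189
294    23  19  26 170 132 155 216 201 217 187 203 193 105 103 155 192 188 186 187 186 186 132 173 156 156 144 145 145 146 140 197 189
296    26  25  27  66 169 172 204 159 183 182 185 187 118 148 153 173 186 184 182 183 181 146 141 145 143 145 144 144 147 143 183 138
298    26  22  22 136 207 181 185 106 152 188 186 186 190 187 187 183 183 183 183 181 184 140 145 142 147 144 145 147 147 144 145 152
```

Run:
```python
from h import *
g=cv2.cvtColor(cv2.imread('pics/side0.png'),cv2.COLOR_BGR2GRAY)
for r0,c0 in((244,278),(263,287)):
    print('    ',' '.join('%3d'%v for v in range(c0,c0+26)))
    for r in range(r0,r0+20): print(r,' ',' '.join('%3d'%v for v in g[r,c0:c0+26]))
for p in([543.5,-171.7,.122],[543,-171,.122]):
    for s in(27,-33):
        print(s,{k:proj('side',place(p,[(k[0],s,k[1])]))[0].round(1).tolist() for k in[(-17,154),(-17,175),(-9,175),(9,175),(19,188),(9,188),(-13,194)]})
```

```text
278 279 280 281 282 283 284 285 286 287 288 289 290 291 292 293 294 295 296 297 298 299 300 301 302 303
244    25  23  21  21  24  19  24  23  29  25  20  21  23  19   7  46  82  68  21  12  19  20  20  24  20  29
245    25  22  21  13  13  15  11  18  18  20  20  12  15  29  41  87 126 104  85 131 139  43  20  23  21  25
246    25  25  12  51 132 155  51   7  16  43  72  78  69  81  94 112 117 112 119 193 225 165  13  18  19  25
247    22  23   9  88 210 241 141  52  21  81 127 135 123 118 119 111 108 112  96 169 235 218   0  19  23  21
248    18  25  10  64 201 246 191 127  41  81 125 117 113 105  92  54  73 112 116 157 200 185   1  22  24  23
249    22  25  19   0 115 187 200 173  96  40  70  39  26  12  10   2  78 156 178 178 199 184   0  19  22  16
250    24  28  22  12  40 157 210 185 130   1  17  19  20  20  12   3  92 181 208 193 197 182   0  11  19  11
251    19  19  22  13  60 169 214 187 129   6  18  26  16  16   7  14  89 173 203 189 192 173  24  41  49  45
252    23  24  24  17  60 169 213 185 126   2  16  21  18   6  43 123 166 179 198 188 187 179 141 147 149 148
253   
[... 3590 characters left out ...]
, 252.8], (9, 175): [294.2, 251.2], (19, 188): [299.0, 245.3], (9, 188): [294.2, 246.2], (-13, 194): [283.7, 245.9]}
-33 {(-17, 154): [290.5, 281.3], (-17, 175): [290.5, 273.3], (-9, 175): [294.6, 272.5], (9, 175): [303.5, 270.7], (19, 188): [308.7, 264.6], (9, 188): [303.7, 265.6], (-13, 194): [292.6, 265.5]}
27 {(-17, 154): [281.7, 261.2], (-17, 175): [281.6, 253.3], (-9, 175): [285.4, 252.6], (9, 175): [293.9, 251.0], (19, 188): [298.7, 245.1], (9, 188): [293.9, 246.0], (-13, 194): [283.4, 245.7]}
-33 {(-17, 154): [290.2, 281.1], (-17, 175): [290.2, 273.1], (-9, 175): [294.2, 272.3], (9, 175): [303.2, 270.4], (19, 188): [308.3, 264.4], (9, 188): [303.3, 265.4], (-13, 194): [292.3, 265.2]}
```

Call:
step_arm:
  rows:
    - {"offset": [-10,0,-1],"spin": 0,"fingers": 255}
    - {"offset": [-12,0,-1],"spin": 0,"fingers": 255}
    - {"offset": [-8,0,0],"spin": 0,"fingers": 255}
    - {"offset": [-2.5,6,0],"spin": 0,"fingers": 255}
    - {"offset": [0,12,0],"spin": 0,"fingers": 255}
    - {"offset": [0,16,0],"spin": 0,"fingers": 255}
    - {"offset": [0,16,0],"spin": 0,"fingers": 255}
    - {"offset": [0,14,0],"spin": 0,"fingers": 255}
    - {"offset": [0,10,0],"spin": 0,"fingers": 255}
    - {"offset": [0,0,0],"spin": 0,"fingers": 255}

```text
time_s: 23.65
ee_pos: [536.2, -172.6, 167.0]
eef_rot: [0.662, 0.749, 0.0, -0.0]
force: [-0.1, 0.7, -4.2]
gripper_width: 6.8
gripper_force: 78.2
```

```bash
python3 -c "
from h import *
rel(544.5,-172.5,167)
"
```

```text
t 23.65 pos [ 536.2 -172.6  167. ] ang_y 0.1238 d [-0.9  8.2 -0. ] w 6.8 F [-0.1  0.7 -4.2] q [-0.38  0.17  1.35  0.    1.62 -0.5 ]
```

Call:
step_arm:
  rows:
    - {"offset": [-1,5,0],"spin": 0,"fingers": 255}
    - {"offset": [0,3,0],"spin": 0,"fingers": 255}
    - {"offset": [0,0,0],"spin": 0,"fingers": 255}
    - {"offset": [0,0,0],"spin": 0,"fingers": 255}
    - {"offset": [0,0,0],"spin": 0,"fingers": 255}

```text
time_s: 24.15
ee_pos: [543.3, -173.0, 167.6]
eef_rot: [0.662, 0.749, 0.0, 0.0]
force: [0.2, -0.4, -4.3]
gripper_width: 7.1
gripper_force: 78.2
```

```bash
python3 -c "
from h import *
rel(544.5,-172.5,167)
for n in('side','top'): cv2.imwrite(f'pics/{n}21.png',vision.camera(n)[:,:,::-1])
g=cv2.cvtColor(cv2.imread('pics/side21.png'),cv2.COLOR_BGR2GRAY)
for y in(64,54,30,20,0,-20,-30,-54,-64): print(y,proj('side',place([544.5,-172.5,.122],[(0,y,206)]))[0].round(1))
print('     ',' '.join('%3d'%v for v in range(278,318)))
for r in range(230,290): print(r,' ',' '.join('%3d'%v for v in g[r,278:318]))
"
```

```text
t 24.15 pos [ 543.3 -173.   167.6] ang_y 0.1229 d [0.3 1.3 0.6] w 7.1 F [ 0.2 -0.4 -4.3] q [-0.37  0.19  1.32  0.    1.62 -0.5 ]
64 [285.3 229.4]
54 [286.7 232.2]
30 [290.1 239.3]
20 [291.6 242.3]
0 [294.6 248.6]
-20 [297.8 255.1]
-30 [299.4 258.5]
-54 [303.5 266.9]
-64 [305.2 270.5]
      278 279 280 281 282 283 284 285 286 287 288 289 290 291 292 293 294 295 296 297 298 299 300 301 302 303 304 305 306 307 308 309 310 311 312 313 314 315 316 317
230    41  26  18  29  25  36  61  57  57  57  59  59  59  60  62  58  35  31  48  49  52  60  58  62  62  58  62  63  58  46  44  43  45  59  65  61  62  60  61  61
231    49  40  27  27  25  37  57  57  57  55  60  60  62  63  62  56  35  33  48  48  51  58  62  63  60  63  60  57  58  49  47  46  61  69  60  57  59  60  61  49
232    46  48  37  31  28  34  51  59  55  57  62  60  58  59  61  58  36  31  49  47  49  56  57  55  57  53  51  49  46  47  44  54  69  60  60  60  62  60  54  32
233    47  44  45  42  45  52  52  57  57  57  59  62  62  63  62  56  33  32  46  47  50  59  49  42  41  39  43  51  48  47  45  50  67  59  62  58  
[... 8610 characters left out ...]
 194 190 183 172 172 178 181 135  21
286   218 218 218 218 215 214 211 198 192 193 195 195 193 193 192 195 193 196 199 199 196 197 193 198 202 183 188 193 189 190 191 194 198 198 182 171 171 141 155 176
287   213 213 213 213 214 215 214 201 194 193 196 193 194 199 199 196 196 197 195 192 193 193 197 203 201 196 203 195 199 202 198 195 198 194 186 179 171 148 193 235
288   214 215 216 215 216 217 219 211 204 198 197 196 197 195 194 193 194 196 193 189 192 192 197 207 185 178 207 203 204 202 198 198 201 201 201 202 195 176 173 184
289   216 219 219 218 218 218 216 213 202 194 193 193 194 193 191 189 193 196 195 200 203 198 195 207 185 181 197 198 205 200 201 205 204 206 206 206 202 188 158 125
```

Call:
step_arm:
  rows:
    - {"offset": [-2,-0.4,0],"spin": 0,"fingers": 255}
    - {"offset": [-1.5,0,2],"spin": 0,"fingers": 255}
    - {"offset": [0,0,3],"spin": 0,"fingers": 255}
    - {"offset": [0,0,3],"spin": 0,"fingers": 255}
    - {"offset": [0,0,0],"spin": 0,"fingers": 255}
    - {"offset": [0,0,0],"spin": 0,"fingers": 255}
  newtons: 100

```text
time_s: 24.85
ee_pos: [543.4, -176.4, 159.3]
eef_rot: [0.662, 0.749, -0.0, -0.0]
force: [0.3, -0.7, -4.0]
gripper_width: 6.1
gripper_force: 97.7
```

Call:
step_arm:
  rows:
    - {"offset": [0,0,3],"spin": 0,"fingers": 255}
    - {"offset": [0,0,3],"spin": 0,"fingers": 255}
    - {"offset": [0,0,2],"spin": 0,"fingers": 255}
    - {"offset": [0,0,0],"spin": 0,"fingers": 255}
    - {"offset": [0,0,0],"spin": 0,"fingers": 255}

```text
time_s: 25.35
ee_pos: [543.5, -176.4, 151.7]
eef_rot: [0.662, 0.749, 0.0, 0.0]
force: [0.0, 0.1, -2.4]
gripper_width: 6.4
gripper_force: 97.9
```

Call:
step_arm:
  rows:
    - {"offset": [0,0,3],"spin": 0,"fingers": 255}
    - {"offset": [0,0,3],"spin": 0,"fingers": 255}
    - {"offset": [0,0,3],"spin": 0,"fingers": 255}
    - {"offset": [0,0,3],"spin": 0,"fingers": 255}
    - {"offset": [0,0,0],"spin": 0,"fingers": 255}
    - {"offset": [0,0,0],"spin": 0,"fingers": 255}

```text
time_s: 25.95
ee_pos: [543.6, -176.5, 139.8]
eef_rot: [0.662, 0.749, 0.0, 0.0]
force: [0.4, -0.4, 0.5]
gripper_width: 6.6
gripper_force: 98.3
```

Call:
step_arm:
  rows:
    - {"offset": [0,0,2],"spin": 0,"fingers": 255}
    - {"offset": [0,0,2],"spin": 0,"fingers": 255}
    - {"offset": [0,0,2],"spin": 0,"fingers": 255}
    - {"offset": [0,0,0],"spin": 0,"fingers": 255}
    - {"offset": [0,0,0],"spin": 0,"fingers": 255}

```text
time_s: 26.45
ee_pos: [543.3, -176.5, 133.4]
eef_rot: [0.662, 0.749, -0.0, -0.0]
force: [-2.1, -0.4, 1.9]
gripper_width: 6.6
gripper_force: 98.4
```

Call:
step_arm:
  rows:
    - {"offset": [0,0,2],"spin": 0,"fingers": 255}
    - {"offset": [0,0,2],"spin": 0,"fingers": 255}
    - {"offset": [0,0,0],"spin": 0,"fingers": 255}
    - {"offset": [0,0,0],"spin": 0,"fingers": 255}

```text
time_s: 26.85
ee_pos: [543.4, -176.4, 128.8]
eef_rot: [0.662, 0.749, -0.0, -0.0]
force: [0.6, -1.1, -2.1]
gripper_width: 6.3
gripper_force: 98.6
```

Call:
step_arm:
  rows:
    - {"offset": [0,0,2],"spin": 0,"fingers": 255}
    - {"offset": [0,0,2],"spin": 0,"fingers": 255}
    - {"offset": [0,0,0],"spin": 0,"fingers": 255}
    - {"offset": [0,0,0],"spin": 0,"fingers": 255}
    - {"offset": [0,0,0],"spin": 0,"fingers": 255}

```text
time_s: 27.35
ee_pos: [543.7, -176.4, 125.6]
eef_rot: [0.662, 0.749, 0.0, 0.0]
force: [0.8, -0.6, 0.5]
gripper_width: 6.4
gripper_force: 98.7
```

```bash
python3 -c "
from h import *
rel(543.5,-172.5,125)
for n in('side','top'): cv2.imwrite(f'pics/{n}22.png',vision.camera(n)[:,:,::-1])
g=cv2.cvtColor(cv2.imread('pics/side22.png'),cv2.COLOR_BGR2GRAY)
S=place([543.5,-171.7,.122],[(0,-33,161.5),(10,-33,181.5),(-7,-33,181.5),(0,27,161.5),(10,27,181.5),(-7,27,181.5)])
print(proj('side',S).round(1).tolist())
print('     ',' '.join('%3d'%v for v in range(280,316)))
for r in range(242,286): print(r,' ',' '.join('%3d'%v for v in g[r,280:316]))
"
```

```text
t 27.35 pos [ 543.7 -176.4  125.6] ang_y 0.1231 d [3.9 0.3 0.6] w 6.4 F [ 0.8 -0.6  0.5] q [-0.38  0.22  1.38  0.    1.54 -0.5 ]
[[299.0, 276.7], [304.1, 268.0], [295.6, 269.8], [289.9, 257.0], [294.7, 248.6], [286.6, 250.1]]
      280 281 282 283 284 285 286 287 288 289 290 291 292 293 294 295 296 297 298 299 300 301 302 303 304 305 306 307 308 309 310 311 312 313 314 315
242    45  57  62  60  60  60  60  56  58  61  57  55  55  55  52  47  46  49  50  57  59  58  54  54  60  60  60  54  43  50  48  49  47  46  60  72
243    24  47  59  61  60  59  59  59  53  51  48  46  49  48  52  47  48  51  54  56  59  58  61  60  58  62  58  50  45  50  45  46  44  56  73  69
244    18  25  43  56  61  58  58  58  50  48  56  62  60  62  56  49  49  53  61  58  57  61  59  60  57  59  59  51  47  47  51  45  51  65  71  66
245    21  19  22  37  55  59  57  56  61  59  62  63  61  59  55  45  46  48  52  55  56  60  57  60  58  62  56  53  46  46  45  49  57  68  65  58
246    16  19  15  19  41  54  54  53  60  59  61  63  60  59  56  50  45  51  53  59  59  61  58  58  59  62  57  45  48  4
[... 5175 characters left out ...]
 199 194 197 185 187 188 188 189 195 209 207 176 145 150 171 169  45 158 225 171  38   1  14   6  13
282   206 204 204 205 203 201 202 200 199 197 196 196 195 197 184 186 191 187 182 174 192 212 191 150 145 171 209 173 131 202 138  93  23  10  12  16
283   202 201 200 200 199 197 197 197 197 197 197 200 200 194 180 187 197 192 184 176 200 208 206 176 157 175 224 237  24 104 157 140  51   8  15  19
284   197 197 197 196 198 198 199 199 199 199 197 196 198 193 184 193 202 198 197 196 193 196 210 188 162 184 177 118  60  68 142 147  96  24   9  13
285   199 199 197 196 199 198 197 197 196 196 196 199 198 197 202 206 204 196 196 200 198 198 205 205 168 158 172 134 112  22 102 156 136  46   0   5
```

Call:
step_arm:
  rows:
    - {"offset": [0,0,0],"spin": 0,"fingers": 230}
    - {"offset": [0,0,0],"spin": 0,"fingers": 215}
    - {"offset": [0,0,0],"spin": 0,"fingers": 200}
    - {"offset": [0,0,0],"spin": 0,"fingers": 180}
    - {"offset": [0,0,0],"spin": 0,"fingers": 150}
    - {"offset": [0,0,0],"spin": 0,"fingers": 130}
    - {"offset": [0,0,0],"spin": 0,"fingers": 130}
    - {"offset": [0,0,0],"spin": 0,"fingers": 130}
  newtons: 20

```text
time_s: 28.25
ee_pos: [543.5, -176.5, 125.5]
eef_rot: [0.662, 0.749, 0.0, -0.0]
force: [-0.3, 0.4, -0.5]
gripper_width: 42.3
gripper_force: 0.0
```

Call:
step_arm:
  rows:
    - {"offset": [0,0,-5],"spin": 0,"fingers": 130}
    - {"offset": [0,0,-10],"spin": 0,"fingers": 130}
    - {"offset": [0,0,-15],"spin": 0,"fingers": 130}
    - {"offset": [0,0,-25],"spin": 0,"fingers": 130}
    - {"offset": [0,0,-30],"spin": 0,"fingers": 130}
    - {"offset": [0,-30,-20],"spin": 0,"fingers": 130}
    - {"offset": [20,-40,0],"spin": 0,"fingers": 130}
    - {"offset": [30,-40,0],"spin": 0,"fingers": 130}
    - {"offset": [30,-30,0],"spin": 0,"fingers": 130}
    - {"offset": [0,0,0],"spin": 0,"fingers": 130}

```text
time_s: 29.25
ee_pos: [392.3, -112.4, 232.6]
eef_rot: [0.662, 0.75, 0.001, 0.002]
force: [0.9, 0.4, -0.4]
gripper_width: 42.0
gripper_force: 0.0
```

```bash
python3 -c "
from h import *
rel(543.5,-172.5,125)
for n in('side','top'): cv2.imwrite(f'pics/{n}23.png',vision.camera(n)[:,:,::-1])
g=cv2.cvtColor(cv2.imread('pics/side23.png'),cv2.COLOR_BGR2GRAY)
print('     ',' '.join('%3d'%v for v in range(278,314)))
for r in range(240,296): print(r,' ',' '.join('%3d'%v for v in g[r,278:314]))
"
```

```text
t 29.25 pos [ 392.3 -112.4  232.6] ang_y 0.1242 d [-78.2 142.2 108.2] w 42.0 F [ 0.9  0.4 -0.4] q [-0.37 -0.29  1.67  0.    1.77 -0.49]
      278 279 280 281 282 283 284 285 286 287 288 289 290 291 292 293 294 295 296 297 298 299 300 301 302 303 304 305 306 307 308 309 310 311 312 313
240    24  25  27  28  25  18  17  26  18  19  16  11  18  24  21  15  20  13   7  20  18  12  15  16  24  20  24  21  18  19  19  19  21  12  17  16
241    30  26  28  23  17  20  11  20  12  14  16  17  21  22  18  20  14  15  16  15  16  16  17  17  18  18  22  18  17  18  15  21  18  19  17  14
242    25  27  23  16  17  22  15  14  20  18  12  16  16  17  19  20  12  14  23  15  26  16  14  19  14  16  21  21  16  17  13  13  16  15  17  19
243    23  28  24  11  13  16  12  17  16  13  19  15  26  27  22  17  20  15  15  14  13  22  17  17  21  19  25  19  14  20  16  10  13  21  25  21
244    25  29  19  18  16  19  22  20  17  16  17  17  20  22  22  17  13  16  18  20  18  22  21  17  18  20  20  19  18  17  20  15  23  22  25  27
245    27  24  24  18  18  13  21  16  20  20  17  21   7  10  1
[... 6885 characters left out ...]
 201 203 203 202 205 205 204 204 204 204 200 204 202 202 203 196 205 227 189 180 205 203 202 199 179
292   217 216 216 217 218 219 218 221 217 207 203 205 205 203 204 204 201 202 204 204 203 202 206 205 203 204 191 193 226 197 174 203 202 203 204 197
293   220 219 219 217 215 214 214 214 213 208 207 204 202 202 203 203 202 203 206 204 204 203 202 201 202 202 196 202 224 200 179 206 206 208 205 199
294   216 214 214 213 214 215 216 216 215 213 211 205 202 206 206 204 203 201 202 201 201 202 202 201 201 203 200 200 212 191 181 206 203 203 203 200
295   215 216 216 216 216 217 220 219 220 217 209 203 202 202 202 201 202 202 201 200 202 205 205 206 206 205 191 184 209 188 180 203 201 200 202 203
```

Call:
step_arm:
  rows:
    - {"offset": [0,0,0],"spin": 0,"fingers": 130}
    - {"offset": [0,0,0],"spin": 0,"fingers": 130}
    - {"offset": [0,0,0],"spin": 0,"fingers": 130}
    - {"offset": [0,0,0],"spin": 0,"fingers": 130}
    - {"offset": [0,0,0],"spin": 0,"fingers": 130}
    - {"offset": [0,0,0],"spin": 0,"fingers": 130}
    - {"offset": [0,0,0],"spin": 0,"fingers": 130}
    - {"offset": [0,0,0],"spin": 0,"fingers": 130}
    - {"offset": [0,0,0],"spin": 0,"fingers": 130}
    - {"offset": [0,0,0],"spin": 0,"fingers": 130}

```text
time_s: 30.35
ee_pos: [394.7, -114.2, 230.5]
eef_rot: [0.662, 0.749, 0.0, 0.0]
force: [-0.6, -0.3, 0.5]
gripper_width: 41.6
gripper_force: 0.0
```

Call:
step_arm:
  rows:
    - {"offset": [0,0,0],"spin": 0,"fingers": 130}
    - {"offset": [0,0,0],"spin": 0,"fingers": 130}
    - {"offset": [0,0,0],"spin": 0,"fingers": 130}
    - {"offset": [0,0,0],"spin": 0,"fingers": 130}
    - {"offset": [0,0,0],"spin": 0,"fingers": 130}
    - {"offset": [0,0,0],"spin": 0,"fingers": 130}
    - {"offset": [0,0,0],"spin": 0,"fingers": 130}
    - {"offset": [0,0,0],"spin": 0,"fingers": 130}
    - {"offset": [0,0,0],"spin": 0,"fingers": 130}
    - {"offset": [0,0,0],"spin": 0,"fingers": 130}

```text
time_s: 31.35
ee_pos: [394.7, -114.2, 230.5]
eef_rot: [0.662, 0.749, 0.0, -0.0]
force: [-0.0, 0.1, 1.2]
gripper_width: 42.0
gripper_force: 0.0
```

```bash
python3 -c "
from h import *
import numpy as np
I=[]
for k in range(6): I.append(vision.camera('side').astype(float)[235:340,240:330].mean(2))
cv2.imwrite('pics/side24.png',vision.camera('side')[:,:,::-1]); cv2.imwrite('pics/top24.png',vision.camera('top')[:,:,::-1])
print([cv2.phaseCorrelate(I[0],i)[0] for i in I[1:]], shift('pics/side23.png','pics/side24.png',240,330,235,340))
print('timer',shift('pics/top0.png','pics/top24.png',130,165,210,245),'vial',shift('pics/top0.png','pics/top24.png',305,330,148,172),'petri side',shift('pics/side0.png','pics/side24.png',205,240,255,285))
g=cv2.cvtColor(cv2.imread('pics/side24.png'),cv2.COLOR_BGR2GRAY)
for r in range(284,326,2): print(r,' '.join('%3d'%v for v in g[r,236:330:3]))
"
```

```text
[(-0.004116203665340379, -0.0003547081672081731), (-0.022098756143748233, 0.023756023619732503), (-0.019994748602321977, 0.013523892494660572), (0.010148080252108116, 0.012644785723161078), (-0.001684916046038154, 0.007292515525207932)] ((0.010963504239093425, -0.006982597034181026), 0.9924768346916055)
timer ((0.04841001829336733, 0.21081342287692806), 0.9439928736246532) vial ((0.4576162955108529, -0.2531958088137518), 1.0392926616912703) petri side ((-0.01828443627924159, -0.0445149766541757), 0.9851373101391687)
284  25  19  24  26  23  21  25  27  24   4 186 188 188 219 217 214 195 195 197 203 177 206 193 178 184 151  73 122   4  41 125 197
286  27  24  22  24  27  21  25  29  26   4 195 215 195 217 215 219 210 197 196 195 195 200 189 199 189 180 161 178 158 186 174 226
288  21  29  27  25  21  26  25  23  29  25 140 203 132 211 214 216 211 194 198 194 196 191 202 218 201 183 213 168 172 175 174 168
290  28  21  25  27  23  23  28  25  29  19  52 160 165 198 220 215 215 195 194 198 202 205 203 210 198 202 151 170 146 173 174 174
292  27  26  21  24  22  25  20  26  24  22  22   
[... 1493 characters left out ...]
 190 108 127 159 189 187 185 184 183 174
316  28  28  27  22  25  24  21  19 187 206 148 202 204 200 200 206 207 208 116 184 188 188 189 187 186 172 186 184 185 185 188 173
318  29  28  31  26  25  29  23  27  69 230 134 205 205 201 200 189 186 188 180 129 185 187 184 184 186 187 186 186 201 187 193 168
320  23  23  25  25  29  30  22  27   0 246 198 207 205 202 201 187 186 187 189 192 171 185 186 187 189 178 155 144 186 193 152 189
322  25  30  28  29  27  28  25  26  16 242 200 199 202 201 200 184 186 186 183 186 184 187 177 180 143 146 148 155 168 227 190 220
324  28  24  26  25  25  19  25  20  25 197 213 150 203 205 201 180 192 187 184 186 212 125 145 145 145 171 172 206 203 214 156 229
```

```bash
python3 -c "
from rig import robot
print(robot.sign_off())"
```

```text
the job is handed in; nothing more can be done
None
```

The job is handed in at about 32 s: the basket hangs from its bail on the fork, with the sleeve between the prongs, and the last camera checks showed both keepers shut over the wire, the basket still, and the timer, dish and vial where they were; raising the bail took several tries and slid the basket about 25 mm along the bench.

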